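# Load paint bottles into the shaker cradle and pin the gate

### The job

Load every paint bottle on the bench into the paint shaker: draw the red lock pin, slide the yellow gate wide open, then slide each bottle upright through the mouth and along the lane so that its body is under the slotted deck with its neck in the slot. When all are fully inside, slide the gate fully shut and push the lock pin fully home again through the gate and the frame lug. Leave the other things on the bench where they are.

Things in the scene. Friction and masses are not known exactly. Their poses are not given: they have to be found in the camera images.
- cradle: fixed paint shaker cradle: blue lane, aluminium floor, white motor housing at the closed back end (x=120 to 210 mm, 110 mm high). Origin on the bench under the middle of the lane; x runs along the lane from mouth (-x) to back (+x), y to the left, z up. Lane clear from x=-107 to +108, y=-29 to +29, floor 10 mm above the bench, walls up to 45 mm; room for four bottles in a row
- deck (a point): on the lane's middle line at x=0, at the level of the deck's top, 81 mm above the bench. The blue deck over the lane is 6 mm thick (underside 75 mm up) and has a slot 28 mm wide along y=0, open at the mouth, where it flares to about 46 mm
- lane_mouth (a point): middle of the mouth on the lane floor, cradle x=-112, y=0, z=10 mm. The lane flares to about 65 mm wide over its last 30 mm here. A gate track 10 mm high lies across, at cradle x=-128 to -104, y=-46 to +164
- gate (a joint): yellow gate, 8 mm thick (cradle x=-120 to -112), z=13 to 59 mm, that slides along cradle +y: 0 = fully shut against its stop, 0.085 m = fully open (needs more than about 0.075 for a bottle to pass). About 2 N of friction; stays where it is left. Shut, it covers y=-35 to +75. The pin locks it when in.
- gate_knob (a point): middle of the top face of the gate's black square knob, 14 x 14 mm, standing free from 59 to 119 mm above the bench; grip it from above; moves with the gate (shut: cradle x=-116, y=-15)
- gate_hole (a point): centre, on the outer (-x) face, of the gate's 16 mm hole for the pin, in a lug 8 mm thick, 30 mm square; moves with the gate (shut: cradle x=-120, y=60, z=85). The hole's axis is the cradle's x
- frame_hole (a point): centre, on its -x face, of the 16 mm hole along x in the frame lug, a fixed aluminium plate 8 mm thick (cradle x=-80 to -72, y=45 to 75, top 100 mm above the bench). Hole at cradle x=-80, y=60, z=85; in line with gate_hole when the gate is shut
- pin: lock pin, 60 g: red square handle 20 x 20 x 50 mm and steel shank 10 mm in diameter, 65 mm long with tapered tip. Origin on the axis at the shoulder between them; x points along the shank to the tip, the handle covers x=-50 to 0. At the start it is in both holes, drooping slightly; fully home the shoulder meets the gate's lug. Laid on the bench it lies flat on its handle with the axis 10 mm up.
- pin_tip (a point): tip of the pin's shank, 65 mm from its origin
- cleaning_pot: airbrush cleaning pot, green glass, 100 mm across, 76 mm high and a holder above; origin under its centre; leave alone
- figure: painted bunny figure on a wire with a round base 80 mm across, 170 mm high; origin under its base; leave alone
- parts_tray: grey parts tray 100 x 160 x 30 mm; origin under its centre; leave alone
- bottle1: red paint bottle (may be absent), about 140 g: body 50 mm in diameter and 55 mm high with a paper band, then a white neck 20 mm in diameter, then a white cap 30 mm in diameter from 80 to 112 mm above its underside. Origin at the centre of its underside, z up. Grip it by the cap
- bottle2: orange paint bottle (may be absent), about 140 g: body 50 mm in diameter and 55 mm high with a paper band, then a white neck 20 mm in diameter, then a white cap 30 mm in diameter from 80 to 112 mm above its underside. Origin at the centre of its underside, z up. Grip it by the cap
- bottle3: green paint bottle (may be absent), about 140 g: body 50 mm in diameter and 55 mm high with a paper band, then a white neck 20 mm in diameter, then a white cap 30 mm in diameter from 80 to 112 mm above its underside. Origin at the centre of its underside, z up. Grip it by the cap
- bottle4: blue paint bottle (may be absent), about 140 g: body 50 mm in diameter and 55 mm high with a paper band, then a white neck 20 mm in diameter, then a white cap 30 mm in diameter from 80 to 112 mm above its underside. Origin at the centre of its underside, z up. Grip it by the cap
There are look-alikes about, which are no part of the job. Several things look just like the bottle2: the one meant starts nearest to the robot's base. Of the things shaped like the pin, the red one is meant.

How it is judged:
On the way, in this order (a step that is already met when the one before it is completed fails the run):
1. the pin is drawn and the gate slid wide open (value of joint gate above 0.065 m), for 0.2 s.
2. every bottle stands inside the lane under the deck (x of bottle1 in the frame of cradle between -0.092 and 0.092 m and y of bottle1 in the frame of cradle between -0.013 and 0.013 m and z of each of bottle1, bottle2, bottle3, bottle4 in the frame of cradle below 0.016 m and angle between each of bottle1, bottle2, bottle3, bottle4's own z axis and vertical below 0.1 rad and x of bottle2 in the frame of cradle between -0.092 and 0.092 m and y of bottle2 in the frame of cradle between -0.013 and 0.013 m and x of bottle3 in the frame of cradle between -0.092 and 0.092 m and y of bottle3 in the frame of cradle between -0.013 and 0.013 m and x of bottle4 in the frame of cradle between -0.092 and 0.092 m and y of bottle4 in the frame of cradle between -0.013 and 0.013 m), for 0.2 s.
3. the gate is fully shut (value of joint gate below 0.005 m), for 0.2 s.
At the end, for the whole second after the job is handed in: Every bottle stands upright (0.1 rad) on the lane floor, cradle x within 92 mm and y within 13 mm of the lane's middle; the gate is shut within 5 mm; the pin rests through both holes, aligned within 0.2 rad, its tip past the frame lug (cradle x above -70 mm) (all of step 2 and value of joint gate below 0.005 m and x of pin_tip in the frame of cradle above -0.07 m and y of pin_tip in the frame of cradle between 0.05 and 0.07 m and z of pin_tip in the frame of cradle between 0.072 and 0.098 m and angle between the x axis of pin and the x axis of cradle, either way round below 0.2 rad and linear speed of pin below 0.02 m/s); the robot touches nothing.
It fails at once if another thing on the bench is pushed more than 30 mm (distance of any of cleaning_pot, figure, parts_tray from where it was at the start of the episode above 0.03 m).
Of bottle1, bottle2, bottle3, bottle4 only 2 to 4 are there at a start; the rules pass over those that are not, and their reading is None.
At some moment in a run one of bottle1, bottle2, bottle3, bottle4 may be knocked a few centimetres aside while the robot is not near it.
Once in a run the grip may slacken for a moment while it holds something.
It also fails if it takes over 208 s, if anything falls off the work surface, if the arm or the gripper's body presses on something with over 40 N, if the wrist force passes 120 N, or if a joint passes its speed limit or range.

### The arm

A 6-joint arm with a two-finger parallel gripper is mounted at the origin on the work surface. World frame = base frame: x ahead of the robot, y to its left, z up, the work surface at z = 0. Lengths are in m, angles in rad, forces in N, time in s.
With the tool pointing down it reaches from about 0.35 to 0.775 m from the base axis. Payload 7.3 kg.
Tool frame: the origin (TCP) lies midway between the tips of the shut fingers; the grasp point (between the pads) lies 19 mm behind it; z points along the fingers, y is the direction in which the jaws open and shut (so a half turn about z gives the same grasp; the last joint's range is limited). The gripper opens to 92 mm and grips with 3 to 60 N. Pads are 19 mm wide; open, the fingers measure 130 mm over their backs; the gripper's body (75 mm by 190 mm) begins 47 mm behind the grasp point.
Start: joints at [-1.322, 0.342, 1.524, -0, 1.275, -0.146], TCP at [0.202, -0.485, 0.227] pointing down, gripper open.
Joint ranges: [-2.53, 2.53], [-0.77, 2.02], [0.04, 2.7], [-1, 4.14], [0.28, 2.66], [-3.11, 3.11]. Speed limits (rad/s): [2.57, 2.57, 3.14, 3.14, 3.14, 3.14].

### API

Orientations are given as [roll, pitch, yaw] about the fixed x, y, z axes, in that order (R = Rz(yaw) Ry(pitch) Rx(roll)).
In Python, from cell import robot, imaging gives the robot as it stands. The module is installed in compiled form; this text tells all that it offers.
- The arm moves only by the tool send_rows, never from a script. Its argument "plan" is a list of rows, each a list of 3 entries, a list of its own where there are three numbers: the shift along the world's x, y, z in m, then the turn, a rotation vector about the world's x, y, z in rad, then the closure in counts, from 0 (fully open) to 255 (shut). A call has 1 to 20 rows; each row shifts and turns the commanded pose from where the row before left it; what a row does not reach is not made up. A row lasts 1/10 s, in which the tool goes at most 50 mm and 8.59 degrees, less where a joint would pass 70% of its speed; a pose out of reach is approached as far as the arm can. A call is refused whole if a number of a shift passes 0.05 or a number of a turn 0.15, either way. A call with a gripper value outside its range is refused whole. The fingers move at their own pace and stop on an object; "newtons" is the grip in N (left out, the last holds). Time passes only in rows, so rows that do not move let the fingers close. It gives the time, the measured TCP pose, the force and the opening at its end, in the units of the state.
- robot.observe(): the state, without advancing time (a new reading comes with each control period).
- imaging.read_camera(name): name is "scene" or "top" or "wrist"; returns a dict with "pixels" (400x640x3 uint8, red, green, blue), "fx", "fy", "cx", "cy" (pixels), "dist_coeffs" ([k1, k2, p1, p2, k3] as OpenCV has them; the pictures are not rectified), "world_from_camera" (4x4, takes a point from camera to world coordinates). Camera axes: x right, y down, z forward; pixel columns grow to the right and rows downward; lengths in m; the calibration is good to about 2 mm. A picture is of the moment at which its call begins. There is no depth.
- robot.hand_in(): hands the job in, once; it reports no verdict.
The state is a dict: "time": time; "qpos": joint angles; "qvel": joint speeds; "joint_efforts": joint torques, N m; "tool_pos": TCP position; "tool_rot": TCP orientation; "contact_force": force on the tool from outside, world axes, zero at the start; "torque": the same for the moment, N m; "opening": finger opening in m.
Only numpy, scipy, OpenCV 4.12 (cv2) and the standard library are available. Lean on these libraries where they do the work, as an engineer would, in place of code of your own. Each camera call takes 0.05 s, during which the arm holds its last target.

## Working session

There is one attempt and no reset: what is moved stays moved. The work goes in short steps, Python scripts to look and compute and a tool call to move; the robot and the scene stay as the last step left them, time stands still between calls to the robot, and variables do not carry over. Pictures are saved under pics/ and viewed, and the job is handed in when it is done.

Besides the shell and the picture viewer there is one more tool, called after ">>>" in YAML: its name, and indented under it one key for each argument. send_rows: Moves the arm, as the interface text tells. Its arguments: {"type":"object","properties":{"plan":{"type":"array"},"newtons":{"type":"number"}},"required":["plan"]}

```bash
mkdir -p pics; ls; python3 - <<'E'
from cell import robot, imaging
import cv2, numpy as np
print(robot.observe())
for n in ["scene","top","wrist"]:
    c=imaging.read_camera(n)
    cv2.imwrite(f"pics/{n}0.png",c["pixels"][:,:,::-1])
    print(n,c["fx"],c["fy"],c["cx"],c["cy"],c["dist_coeffs"]);print(np.round(c["world_from_camera"],4))
E
```

```text
pics
{'time': 0.0, 'qpos': array([-1.32203665e+00,  3.42701630e-01,  1.52502245e+00, -4.72595749e-06,
        1.27541117e+00, -1.46018792e-01]), 'qvel': array([ 8.58639702e-04, -7.02311973e-04,  2.09606180e-04, -7.97507255e-04,
        2.36146060e-03, -5.71859106e-06]), 'joint_efforts': array([-2.56800176e-04, -4.31243527e+01, -2.44215167e+01,  7.18415016e-02,
        5.61663124e-02, -1.28603292e-04]), 'tool_pos': array([ 0.20182394, -0.48420784,  0.22605402]), 'tool_rot': array([-3.14006582e+00, -2.19976817e-04,  3.94779682e-01]), 'contact_force': array([ 0.91572596, -0.11936101,  0.02346328]), 'torque': array([0.02004727, 0.00599327, 0.00219529]), 'opening': 0.09169148137200141}
scene 479.8639024436941 479.8639024436941 313.67543641066 199.05685100090133 [0.01047215 0.         0.         0.         0.        ]
[[ 0.1697  0.7939 -0.5839  1.2531]
 [ 0.9855 -0.1336  0.1047 -0.187 ]
 [ 0.0051 -0.5932 -0.8051  0.9817]
 [ 0.      0.      0.      1.    ]]
top 432.9533885106955 432.9533885106955 317.34706088085966 204.41753866585302 [0.02722897 0.         0.         0.         0.        ]
[[ 0.0065 -0.9864  0.1642  0.3813]
 [-0.9997 -0.0024  0.0253 -0.1049]
 [-0.0246 -0.1644 -0.9861  1.3985]
 [ 0.      0.      0.      1.    ]]
wrist 301.30493247955405 301.30493247955405 320.3660234025183 199.8210807508557 [-0.03522756  0.          0.          0.          0.        ]
[[ 0.3854 -0.8857 -0.2589  0.2717]
 [-0.9228 -0.3705 -0.1061 -0.4556]
 [-0.0019  0.2798 -0.9601  0.3846]
 [ 0.      0.      0.      1.    ]]
```

View pics/scene0.png

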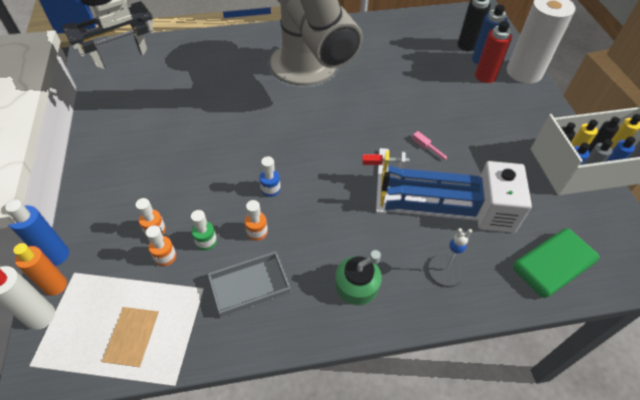

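View pics/top0.png

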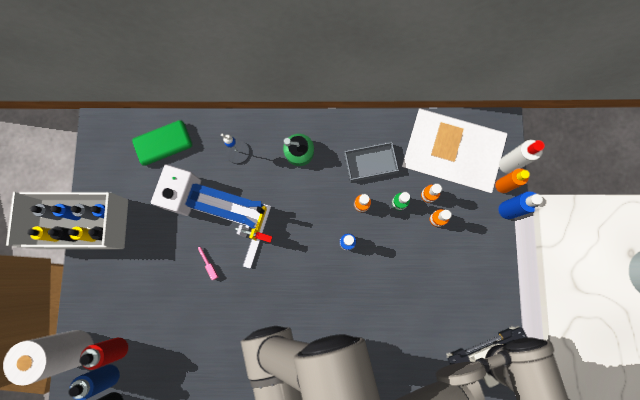

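View pics/wrist0.png

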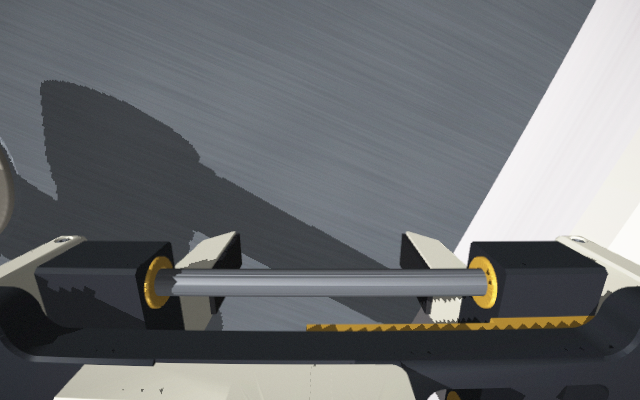

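Candidates: blue bottle at top(348,242); green at (401,201); orange ones at (363,203), (432,193), (440,217). There is no red bottle. For the pin, the red one is at (263,238) and the pink item at (208,264) is a look-alike. I'll zoom in on each.

```bash
cat > h.py <<'E'
import cv2, numpy as np
from cell import robot, imaging
def cam(n):
    return imaging.read_camera(n)
def ray(c,uv):
    K=np.array([[c["fx"],0,c["cx"]],[0,c["fy"],c["cy"]],[0,0,1]])
    p=cv2.undistortPoints(np.array([[uv]],float),K,np.array(c["dist_coeffs"]))[0,0]
    T=np.array(c["world_from_camera"]); d=T[:3,:3]@np.array([p[0],p[1],1]); return T[:3,3],d/np.linalg.norm(d)
def onz(c,uv,z):
    o,d=ray(c,uv); return o+d*(z-o[2])/d[2]
def tri(obs):
    A=np.zeros((3,3));b=np.zeros(3);R=[]
    for c,uv in obs:
        o,d=ray(c,uv);P=np.eye(3)-np.outer(d,d);A+=P;b+=P@o;R.append((o,d))
    x=np.linalg.solve(A,b); return x,[round(1000*np.linalg.norm(np.cross(x-o,d)),1) for o,d in R]
def proj(c,X):
    T=np.linalg.inv(np.array(c["world_from_camera"]))
    K=np.array([[c["fx"],0,c["cx"]],[0,c["fy"],c["cy"]],[0,0,1]])
    p,_=cv2.projectPoints(np.atleast_2d(np.array(X,float)),cv2.Rodrigues(T[:3,:3])[0],T[:3,3],K,np.array(c["dist_coeffs"]));return p[:,0]
def crop(c,name,u0,v0,w,h,s):
    im=c["pixels"][v0:v0+h,u0:u0+w,::-1]
    im=cv2.resize(im,None,fx=s,fy=s,interpolation=cv2.INTER_CUBIC)
    for k in range(0,w,10):
        cv2.line(im,(k*s,0),(k*s,6 if (u0+k)%50 else 14),(0,255,255),1)
    for k in range(0,h,10):
        cv2.line(im,(0,k*s),(6 if (v0+k)%50 else 14,k*s),(0,255,255),1)
    cv2.imwrite("pics/"+name+".png",im)
E
python3 - <<'E'
from h import *
t=cam("top"); s=cam("scene")
crop(t,"t1",145,155,135,120,5); crop(s,"s1",355,140,180,100,4)
crop(t,"t2",330,170,140,90,5); crop(s,"s2",120,140,170,130,4)
E
```

```text
(no output)
```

View pics/t1.png

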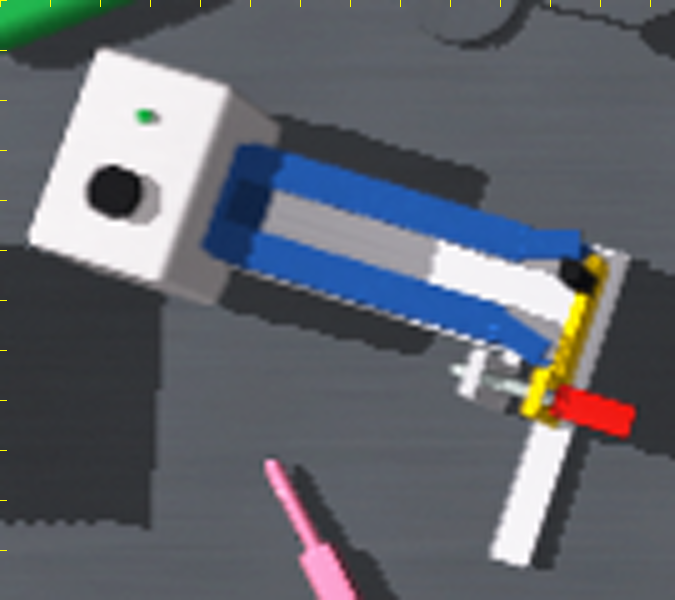

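View pics/s1.png

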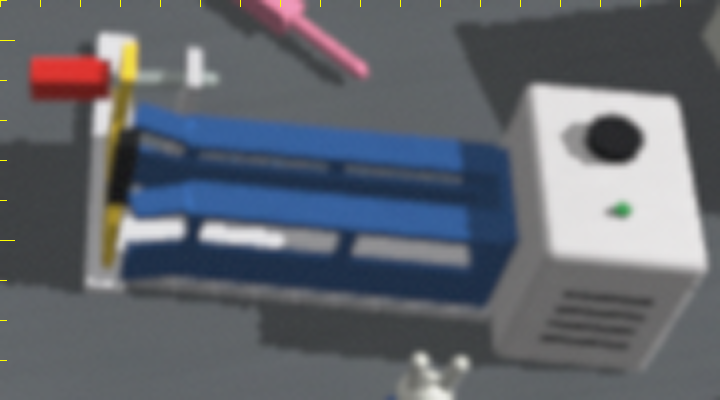

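View pics/t2.png

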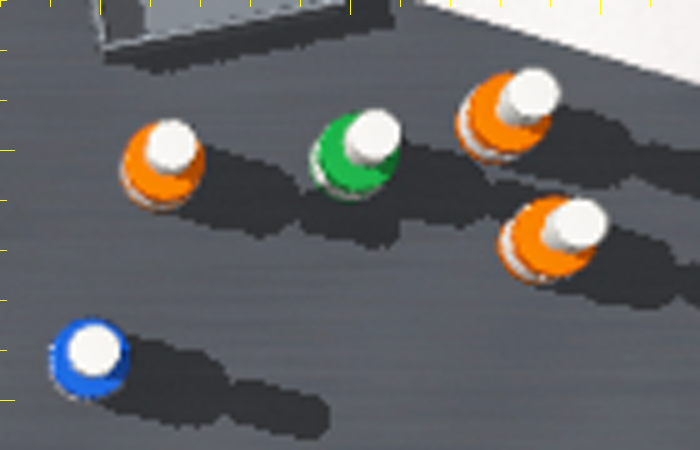

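View pics/s2.png

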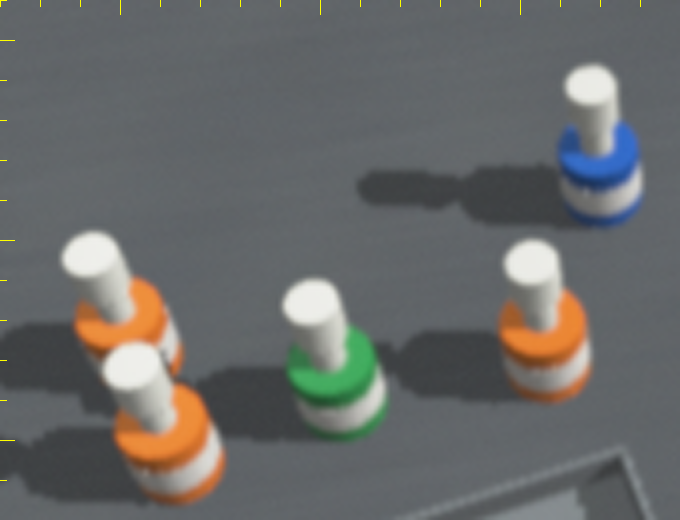

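```bash
cat > fit.py <<'E'
from h import *
from scipy.optimize import least_squares
t=cam("top"); s=cam("scene")
def U(px,u0,v0,sc): return ((px[0]+.5)/sc-.5+u0,(px[1]+.5)/sc-.5+v0)
T1=lambda *p:U(p,145,155,5); S1=lambda *p:U(p,355,140,4)
T2=lambda *p:U(p,330,170,5); S2=lambda *p:U(p,120,140,4)
F=[(t,T1(227,87),120,-1,110),(t,T1(160,281),120,1,110),(t,T1(98,50),210,-1,110),(t,T1(30,243),210,1,110),
(s,S1(530,85),120,1,110),(s,S1(678,98),210,1,110),(s,S1(705,268),210,-1,110),(s,S1(548,252),120,-1,110),
(t,T1(491,556),-104,164,10),(t,T1(527,566),-128,164,10),(t,T1(629,254),-128,-46,10),(s,S1(85,288),-128,-46,10)]
def w(p,x,y,z): c,sn=np.cos(p[2]),np.sin(p[2]); return np.array([p[0]+c*x-sn*y,p[1]+sn*x+c*y,z])
def res(p):
    r=[]
    for c,uv,x,y,z in F:
        if abs(y)==1:y=y*p[3]*1000
        r+=list(proj(c,w(p,x/1e3,y/1e3,z/1e3))[0]-uv)
    return r
r=least_squares(res,[0.5,0,1.3,.045],loss="soft_l1")
print(np.round(r.x,4),np.round(np.array(res(r.x)).reshape(-1,2),1).tolist())
p=r.x
for n,q in dict(knob=(-116,-15,119),gate_hole=(-120,60,85),frame=(-80,60,85),tip=(-55,60,85),mouth=(-112,0,10),handle=(-145,60,85),gatedone=(-116,70,119)).items():
    W=w(p,*[k/1e3 for k in q]);print(n,np.round(W,4),"top",(proj(t,W)[0]).round(1),"scene",proj(s,W)[0].round(1), "reach",np.hypot(*W[:2]).round(3))
caps=dict(oA=(T2(171,146),S2(532,262)),green=(T2(376,136),S2(312,302)),blue=(T2(94,350),S2(591,87)),oB=(T2(533,95),S2(135,365)),oC=(T2(582,223),S2(92,255)),
 pinhandle=(T1(595,408),S1(70,75)))
for n,(a,b) in caps.items():
    X,e=tri([(t,a),(s,b)]);print(n,X.round(4),e,np.hypot(X[0],X[1]).round(3),"onz.112",onz(t,a,.112).round(4)[:2])
E
python3 fit.py
```

```text
[0.6019 0.2202 1.2827 0.0626] [[0.9, -0.0], [0.4, -0.2], [-0.8, -0.8], [-1.4, -1.0], [-1.4, -0.4], [-0.0, -0.2], [1.2, -0.4], [-0.7, -0.3], [0.0, -0.4], [-0.0, -0.2], [-0.2, -0.2], [-0.1, -0.7]]
knob [0.5833 0.1047 0.119 ] top [258.5 207.9] scene [386.6 173.7] reach 0.593
gate_hole [0.5103 0.1222 0.085 ] top [253.8 233.3] scene [384. 159.] reach 0.525
frame [0.5216 0.1605 0.085 ] top [241.4 229.6] scene [400.3 160.5] reach 0.546
tip [0.5287 0.1845 0.085 ] top [233.7 227.2] scene [410.5 161.4] reach 0.56
mouth [0.5701 0.1128 0.01  ] top [261.2 217.2] scene [382.8 196.7] reach 0.581
handle [0.5032 0.0982 0.085 ] top [261.6 235.7] scene [373.9 158. ] reach 0.513
gatedone [0.5018 0.1288 0.119 ] top [249.6 235. ] scene [387.5 146.8] reach 0.518
oA [ 0.6137 -0.2115  0.1085] [np.float64(0.4), np.float64(0.4)] 0.649 onz.112 [ 0.6131 -0.2116]
green [ 0.6202 -0.3341  0.108 ] [np.float64(1.1), np.float64(1.1)] 0.704 onz.112 [ 0.6194 -0.3345]
blue [ 0.4904 -0.1644  0.1081] [np.float64(0.5), np.float64(0.5)] 0.517 onz.112 [ 0.49   -0.1647]
oB [ 0.6455 -0.4288  0.1075] [np.float64(1.0), np.float64(1.0)] 0.775 onz.112 [ 0.6447 -0.4288]
oC [ 0.5675 -0.4544  0.108 ] [np.float64(1.3), np.float64(1.3)] 0.727 onz.112 [ 0.5671 -0.4546]
pinhandle [0.5019 0.0932 0.0832] [np.float64(0.9), np.float64(0.9)] 0.51 onz.112 [0.4991 0.088 ]
```

Bottles present: blue, green, and the orange one at top(364,199). That orange is nearest the base at 0.649 m, against 0.727 and 0.775 for the others. Cap tops triangulate to about 108 mm, consistent with 112. Next I'll move above the pin.

>>> send_rows:
  plan:
    - [[0.02,0.041,0.003],[0,0,0.064],0]
    - [[0.02,0.041,0.003],[0,0,0.064],0]
    - [[0.02,0.041,0.003],[0,0,0.064],0]
    - [[0.02,0.041,0.003],[0,0,0.064],0]
    - [[0.02,0.041,0.003],[0,0,0.064],0]
    - [[0.02,0.041,0.003],[0,0,0.064],0]
    - [[0.02,0.041,0.003],[0,0,0.064],0]
    - [[0.02,0.041,0.0],[0,0,0.064],0]
    - [[0.02,0.041,0],[0,0,0.064],0]
    - [[0.02,0.041,0],[0,0,0.064],0]
    - [[0.02,0.041,0],[0,0,0.064],0]
    - [[0.02,0.041,0],[0,0,0.064],0]
    - [[0.02,0.041,0],[0,0,0.06],0]
    - [[0.02,0.041,0],[0,0,0.06],0]
    - [[0,0,0],[0,0,0],0]

```text
time: 1.85
tool_pos: [0.4833, 0.0937, 0.2474]
tool_rot: [3.141, -0.002, 1.289]
contact_force: [0.7, 0.0, -0.1]
opening: 0.0916
```

```bash
python3 - <<'E'
from h import *
print(robot.observe())
w=cam("wrist");cv2.imwrite("pics/w1.png",w["pixels"][:,:,::-1]);print(np.round(w["world_from_camera"],4))
E
```

```text
{'time': 1.85, 'qpos': array([3.47320800e-02, 2.64811154e-01, 1.57564526e+00, 1.54512644e-03,
       1.30021705e+00, 3.15639578e-01]), 'qvel': array([-0.07871901, -0.03678662,  0.06281396, -0.04386114,  0.00948782,
       -0.02223918]), 'joint_efforts': array([  1.70371469, -38.96474719, -25.61408401,   0.46233038,
        -0.06409118,   0.23762237]), 'tool_pos': array([0.48331002, 0.0937131 , 0.24742789]), 'tool_rot': array([ 3.14118148e+00, -1.70095832e-03,  1.28947687e+00]), 'contact_force': array([ 0.65735471,  0.04381747, -0.07392914]), 'torque': array([ 0.01852333, -0.09382272,  0.02113021]), 'opening': 0.09162717389523269}
[[ 0.9609 -0.2656 -0.078   0.5045]
 [-0.2768 -0.9233 -0.2661  0.1656]
 [-0.0013  0.2773 -0.9608  0.406 ]
 [ 0.      0.      0.      1.    ]]
```

View pics/w1.png

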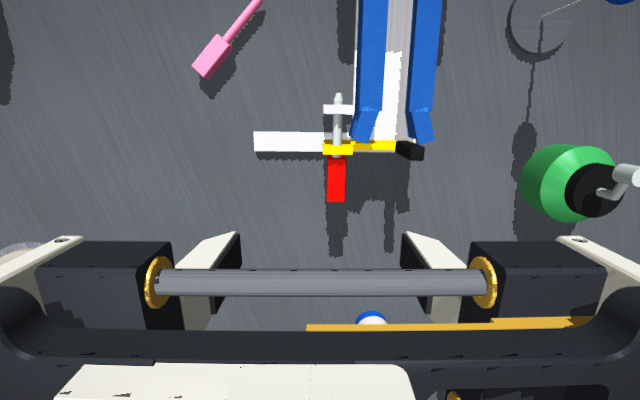

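The wrist view shows the red pin handle at (336,180), the yellow lug at (338,149), the frame lug at (338,108) and the knob at (410,150).

```bash
python3 - <<'E'
from h import *
w=cam("wrist");print(np.round(w["world_from_camera"],4)); import pickle; pickle.dump({k:w[k] for k in w},open("w1.pkl","wb"))
crop(w,"w1c",250,80,190,130,4)
E
```

```text
[[ 0.9603 -0.2674 -0.0798  0.5038]
 [-0.279  -0.9223 -0.2673  0.1636]
 [-0.0022  0.279  -0.9603  0.4058]
 [ 0.      0.      0.      1.    ]]
```

View pics/w1c.png

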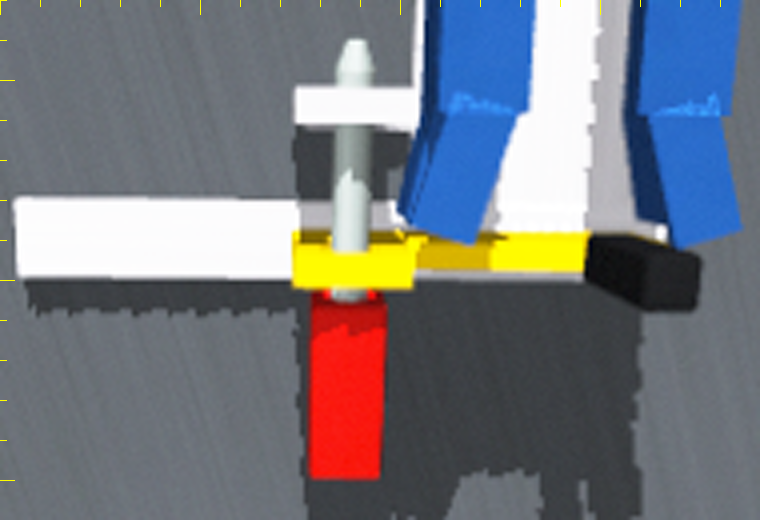

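```bash
cat > fit2.py <<'E'
exec(open("fit.py").read().split("r=least_squares")[0])
import pickle; wc=pickle.load(open("w1.pkl","rb"))
W1=lambda *p:U(p,250,80,4)
# frame lug top corners z=100, track end
F+=[(wc,W1(294,87),-72,75,100),(wc,W1(294,125),-80,75,100),(wc,W1(14,198),-104,164,10),(wc,W1(17,277),-128,164,10),
    (wc,W1(292,289),-120,75,100),(wc,W1(413,289),-120,45,100)]
r=least_squares(res,[0.6,0.22,1.28,.06],loss="soft_l1")
p=r.x
if __name__=="__main__":
    print(np.round(r.x,4),np.round(np.array(res(r.x)).reshape(-1,2),1).tolist())
    for n,o in dict(tip=[(wc,W1(355,40)),(t,T1(452,370)),(s,S1(218,78))],knob=[(wc,W1(682,278)),(t,T1(583,279)),(s,S1(128,133))],
      hback=[(wc,W1(345,478)),(t,T1(632,421)),(s,S1(31,73))]).items():
        X,e=tri(o);c,sn=np.cos(p[2]),np.sin(p[2]);d=X[:2]-p[:2]
        print(n,X.round(4),e,"cradle",np.round([c*d[0]+sn*d[1],-sn*d[0]+c*d[1],X[2]],4))
    for q in [(-116,-15,119),(-120,60,85),(-80,60,85)]:
        W=w(p,*[k/1e3 for k in q]);print(q,W.round(4),"wrist",((proj(wc,W)[0]-[250,80])*4).round())
E
python3 fit2.py
```

```text
[0.6012 0.2201 1.2796 0.0627] [[1.0, 0.1], [0.4, -0.1], [-0.7, -0.7], [-1.4, -1.0], [-1.5, -0.5], [-0.0, -0.2], [1.0, -0.3], [-0.9, -0.4], [-0.1, -0.2], [-0.2, 0.1], [-0.2, 0.1], [-0.3, -1.1], [0.2, 0.5], [0.1, -0.5], [0.2, 0.7], [0.4, -0.3], [0.1, -0.4], [-0.4, -0.1]]
tip [0.5253 0.1801 0.0902] [np.float64(1.1), np.float64(1.6), np.float64(1.0)] cradle [-0.0601  0.0613  0.0902]
knob [0.5807 0.1026 0.1177] [np.float64(5.2), np.float64(7.5), np.float64(3.1)] cradle [-0.1185 -0.0141  0.1177]
hback [0.4942 0.0701 0.0814] [np.float64(0.8), np.float64(0.4), np.float64(1.2)] cradle [-0.1744  0.0595  0.0814]
(-116, -15, 119) [0.5823 0.1047 0.119 ] wrist [671. 283.]
(-120, 60, 85) [0.5093 0.1224 0.085 ] wrist [347. 279.]
(-80, 60, 85) [0.5208 0.1607 0.085 ] wrist [351. 123.]
```

```bash
python3 -c "
from h import *
o=robot.observe();print(o['time'],o['tool_pos'].round(4),o['tool_rot'].round(4),o['contact_force'].round(2))"
```

```text
2.05 [0.4815 0.0887 0.2476] [-3.1412e+00  6.0000e-04  1.2819e+00] [ 0.03  0.28 -0.16]
```

>>> send_rows:
  plan:
    - [[0.0195,0.006,-0.03],[0,0,0],0]
    - [[0,0,-0.045],[0,0,0],0]
    - [[0,0,-0.045],[0,0,0],0]
    - [[0,0,-0.04],[0,0,0],0]
    - [[0,0,-0.0196],[0,0,0],0]
    - [[0,0,0],[0,0,0],0]
    - [[0,0,0],[0,0,0],0]
    - [[0,0,0],[0,0,0],255]
    - [[0,0,0],[0,0,0],255]
    - [[0,0,0],[0,0,0],255]
    - [[0,0,0],[0,0,0],255]
    - [[0,0,0],[0,0,0],255]
    - [[0,0,0],[0,0,0],255]
    - [[0,0,0],[0,0,0],255]
    - [[0,0,0],[0,0,0],255]
  newtons: 25

```text
time: 3.55
tool_pos: [0.5014, 0.0954, 0.0681]
tool_rot: [-3.142, 0.0, 1.283]
contact_force: [-0.3, 0.2, 0.4]
opening: 0.0325
```

```bash
python3 - <<'E'
from h import *
w=cam("wrist");crop(w,"w2c",200,60,240,160,3)
E
```

```text
(no output)
```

View pics/w2c.png

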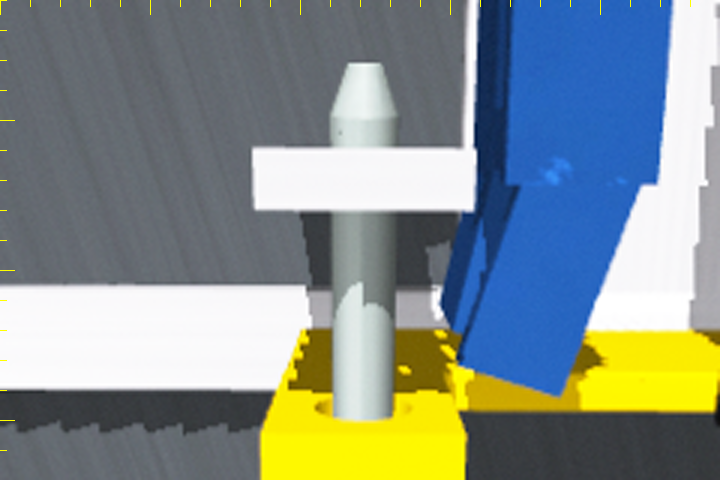

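>>> send_rows:
  plan:
    - [[0,0,0],[0,0,0],255]
    - [[0,0,0],[0,0,0],255]
    - [[0,0,0],[0,0,0],255]
    - [[0,0,0],[0,0,0],255]
    - [[0,0,0],[0,0,0],255]

```text
time: 4.1
tool_pos: [0.5014, 0.0954, 0.0681]
tool_rot: [-3.142, 0.0, 1.283]
contact_force: [0.4, 0.4, 0.1]
opening: 0.0196
```

>>> send_rows:
  plan:
    - [[-0.0014,-0.0048,-0.0007],[0,0,0],255]
    - [[-0.0029,-0.0096,-0.0014],[0,0,0],255]
    - [[-0.0029,-0.0096,-0.0014],[0,0,0],255]
    - [[-0.0029,-0.0096,-0.0014],[0,0,0],255]
    - [[0,0,0],[0,0,0],255]

```text
time: 4.6
tool_pos: [0.4907, 0.0602, 0.0631]
tool_rot: [-3.141, 0.001, 1.281]
contact_force: [-0.3, -1.2, -0.3]
opening: 0.02
```

>>> send_rows:
  plan:
    - [[-0.0029,-0.0096,-0.0014],[0,0,0],255]
    - [[-0.0029,-0.0096,-0.0014],[0,0,0],255]
    - [[-0.0029,-0.0096,-0.0014],[0,0,0],255]
    - [[-0.0029,-0.0096,-0.0014],[0,0,0],255]
    - [[-0.0043,-0.0144,0],[0,0,0],255]
    - [[-0.0043,-0.0144,0],[0,0,0],255]
    - [[0,0,0],[0,0,0],255]

```text
time: 5.3
tool_pos: [0.4705, -0.007, 0.0575]
tool_rot: [-3.141, 0.0, 1.281]
contact_force: [-1.2, 0.1, -1.0]
opening: 0.02
```

```bash
python3 - <<'E'
from h import *
w=cam("wrist");cv2.imwrite("pics/w3.png",w["pixels"][:,:,::-1])
E
```

```text
(no output)
```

View pics/w3.png

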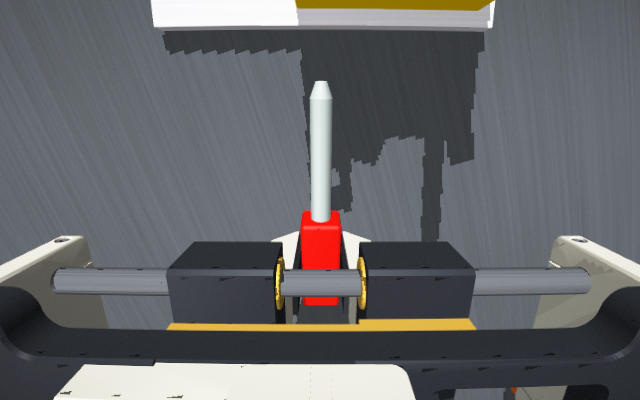

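>>> send_rows:
  plan:
    - [[-0.03,-0.007,0],[0,0,0],255]
    - [[-0.03,-0.006,0],[0,0,0],255]
    - [[0,0,-0.025],[0,0,0],255]
    - [[0,0,-0.017],[0,0,0],255]
    - [[0,0,-0.006],[0,0,0],255]
    - [[0,0,-0.0015],[0,0,0],255]
    - [[0,0,0],[0,0,0],255]

```text
time: 6.05
tool_pos: [0.4115, -0.0183, 0.0083]
tool_rot: [3.141, -0.0, 1.283]
contact_force: [-0.0, 0.8, -0.1]
opening: 0.0197
```

>>> send_rows:
  plan:
    - [[0,0,-0.002],[0,0,0],255]
    - [[0,0,-0.001],[0,0,0],255]
    - [[0,0,0],[0,0,0],255]

```text
time: 6.35
tool_pos: [0.4113, -0.0184, 0.0053]
tool_rot: [3.141, -0.0, 1.283]
contact_force: [1.2, -0.6, -0.0]
opening: 0.0198
```

>>> send_rows:
  plan:
    - [[0,0,-0.0015],[0,0,0],255]
    - [[0,0,0],[0,0,0],255]
    - [[0,0,0],[0,0,0],120]
    - [[0,0,0],[0,0,0],120]
    - [[0,0,0],[0,0,0],120]
    - [[0,0,0],[0,0,0],120]
    - [[0,0,0],[0,0,0],120]
    - [[0,0,0.04],[0,0,0],120]
    - [[0,0,0.05],[0,0,0],120]
    - [[0,0,0.05],[0,0,0],120]
    - [[0,0,0.04],[0,0,0],120]
    - [[0,0,0],[0,0,0],120]

```text
time: 7.55
tool_pos: [0.414, -0.019, 0.1887]
tool_rot: [3.131, -0.001, 1.283]
contact_force: [1.1, -0.2, -0.8]
opening: 0.0482
```

```bash
python3 - <<'E'
from h import *
w=cam("wrist");cv2.imwrite("pics/w4.png",w["pixels"][:,:,::-1]);s=cam("scene");t=cam("top")
crop(s,"s4",320,100,150,110,5)
o=robot.observe();print(o['tool_pos'],o['tool_rot'])
E
```

```text
[ 0.4105786  -0.01830099  0.18315483] [-3.14088608e+00  4.99233866e-05  1.28273816e+00]
```

View pics/w4.png

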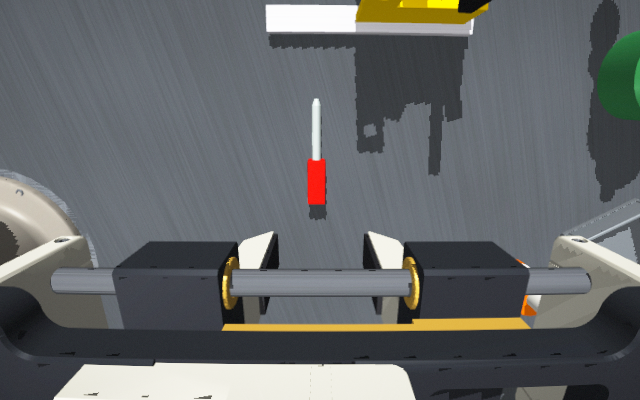

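View pics/s4.png

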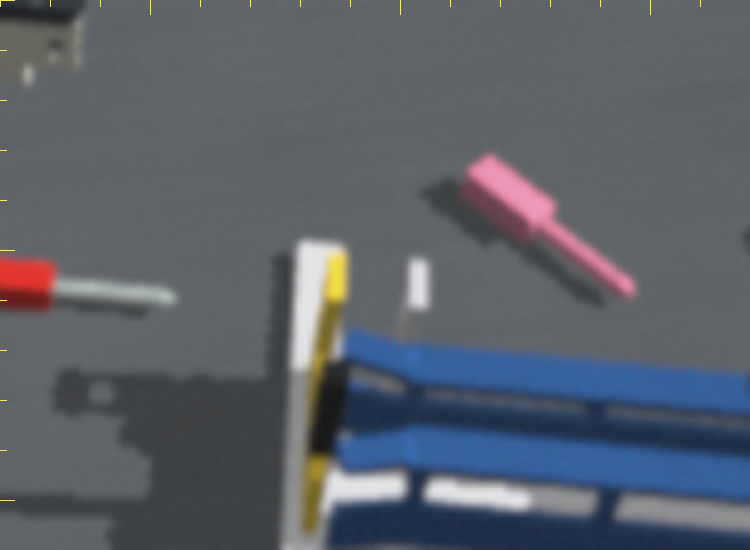

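>>> send_rows:
  plan:
    - [[0.0343,0.0246,0],[0,0,0],120]
    - [[0.0343,0.0246,0],[0,0,0],120]
    - [[0.0343,0.0246,0],[0,0,0],120]
    - [[0.0343,0.0246,0],[0,0,0],120]
    - [[0.0343,0.0246,0],[0,0,0],120]
    - [[0,0,0],[0,0,0],120]
    - [[0,0,0],[0,0,0],120]

```text
time: 8.4
tool_pos: [0.5817, 0.105, 0.1807]
tool_rot: [-3.137, 0.002, 1.284]
contact_force: [-0.4, 0.3, -0.1]
opening: 0.0484
```

```bash
python3 - <<'E'
from h import *
w=cam("wrist");cv2.imwrite("pics/w5.png",w["pixels"][:,:,::-1])
o=robot.observe();print(o['tool_pos'],o['tool_rot'])
print(proj(w,[[0.5823,0.1047,0.119]]))
import pickle; pickle.dump(w,open("w5.pkl","wb"))
E
```

```text
[0.58135352 0.10443337 0.18136591] [-3.13736750e+00  1.72861924e-03  1.28318908e+00]
[[321.46467987 213.80437551]]
```

View pics/w5.png

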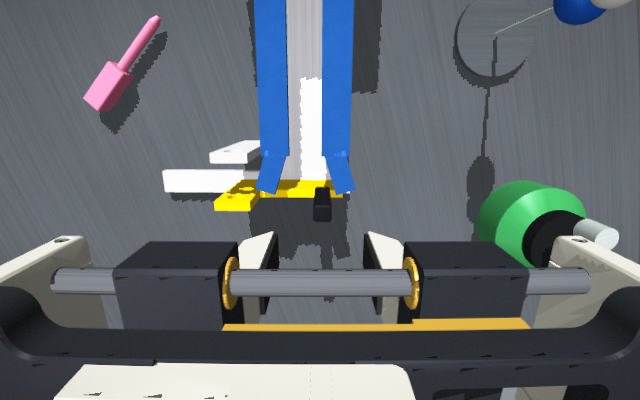

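>>> send_rows:
  plan:
    - [[0.001,0,-0.04],[0,0,0],120]
    - [[0,0,-0.03],[0,0,0],120]
    - [[0,0,-0.017],[0,0,0],120]
    - [[0,0,0],[0,0,0],255]
    - [[0,0,0],[0,0,0],255]
    - [[0,0,0],[0,0,0],255]
    - [[0,0,0],[0,0,0],255]
    - [[0,0,0],[0,0,0],255]
    - [[0,0,0],[0,0,0],255]
    - [[0,0,0],[0,0,0],255]
    - [[0,0,0],[0,0,0],255]
  newtons: 25

```text
time: 9.55
tool_pos: [0.5826, 0.1049, 0.0976]
tool_rot: [-3.14, 0.0, 1.283]
contact_force: [-5.9, -0.1, 5.9]
opening: 0.0135
```

>>> send_rows:
  plan:
    - [[-0.0048,0.0014,0.001],[0,0,0],255]
    - [[-0.0096,0.0029,0.001],[0,0,0],255]
    - [[0,0,0],[0,0,0],255]

```text
time: 9.85
tool_pos: [0.567, 0.1096, 0.0977]
tool_rot: [-3.138, 0.001, 1.283]
contact_force: [-0.7, 1.9, -10.0]
opening: 0.0136
```

```bash
python3 - <<'E'
from h import *
w=cam("wrist");cv2.imwrite("pics/w6.png",w["pixels"][:,:,::-1])
o=robot.observe();print(o)
E
```

```text
{'time': 9.9, 'qpos': array([5.77221111e-02, 5.66258419e-01, 1.54203541e+00, 6.66452710e-04,
       1.03667153e+00, 3.44894220e-01]), 'qvel': array([-0.00434329,  0.00982876, -0.01726635, -0.0027442 ,  0.0040989 ,
       -0.00243068]), 'joint_efforts': array([-1.43909778e+00, -5.73230124e+01, -2.44735622e+01, -6.32165484e-01,
       -1.51487784e-01, -3.21737397e-02]), 'tool_pos': array([0.56738673, 0.1094974 , 0.09771642]), 'tool_rot': array([-3.13822492e+00,  6.01566391e-04,  1.28328498e+00]), 'contact_force': array([ -0.88670389,   2.57617044, -11.22668226]), 'torque': array([ 0.39178146, -0.04444584, -0.03311965]), 'opening': 0.013882309418876202}
```

View pics/w6.png

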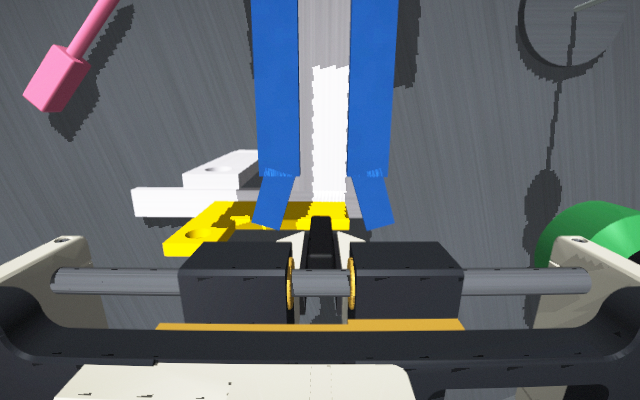

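>>> send_rows:
  plan:
    - [[-0.0096,0.0029,-0.0015],[0,0,0],255]
    - [[-0.0144,0.0043,0],[0,0,0],255]
    - [[-0.0144,0.0043,0],[0,0,0],255]
    - [[-0.0144,0.0043,0],[0,0,0],255]
    - [[-0.0096,0.0029,0],[0,0,0],255]
    - [[-0.0028,0.0008,0],[0,0,0],255]
    - [[0,0,0],[0,0,0],255]
    - [[0,0,0],[0,0,0],255]

```text
time: 10.7
tool_pos: [0.5043, 0.1285, 0.0976]
tool_rot: [3.141, -0.0, 1.283]
contact_force: [-0.6, 2.1, 1.0]
opening: 0.0138
```

>>> send_rows:
  plan:
    - [[-0.0024,0.0007,0],[0,0,0],255]
    - [[0,0,0],[0,0,0],255]
    - [[0,0,0],[0,0,0],120]
    - [[0,0,0],[0,0,0],120]
    - [[0,0,0],[0,0,0],120]
    - [[0,0,0],[0,0,0],120]
    - [[0,0,0.04],[0,0,0],120]
    - [[0,0,0.05],[0,0,0],120]
    - [[0,0,0.03],[0,0,0],120]
    - [[0,0,0],[0,0,0],120]

```text
time: 11.7
tool_pos: [0.504, 0.1294, 0.2218]
tool_rot: [3.133, -0.003, 1.283]
contact_force: [0.8, 0.7, -1.2]
opening: 0.0488
```

```bash
python3 - <<'E'
from h import *
w=cam("wrist");cv2.imwrite("pics/w7.png",w["pixels"][:,:,::-1])
o=robot.observe();print(o['tool_pos'],o['tool_rot'])
t=cam("top");s=cam("scene");crop(t,"t7",330,170,140,90,5); crop(s,"s7",120,140,170,130,4);crop(s,"s7b",340,120,180,120,4)
import pickle; pickle.dump(w,open("w7.pkl","wb"))
E
```

```text
[0.5026579  0.12916609 0.21916036] [ 3.13713034e+00 -1.74392879e-03  1.28281207e+00]
```

View pics/w7.png

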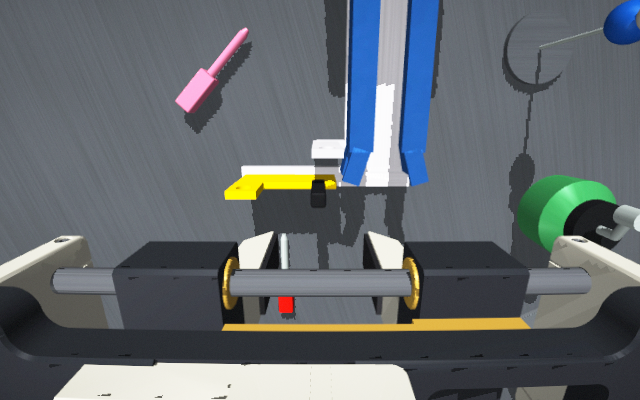

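View pics/s7b.png

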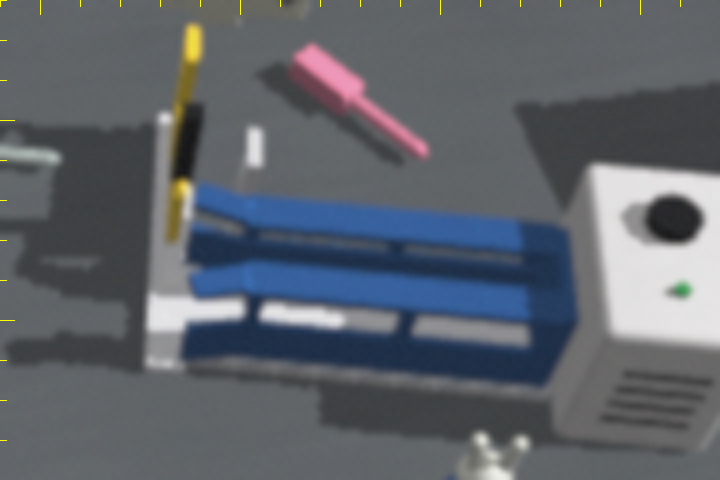

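View pics/t7.png

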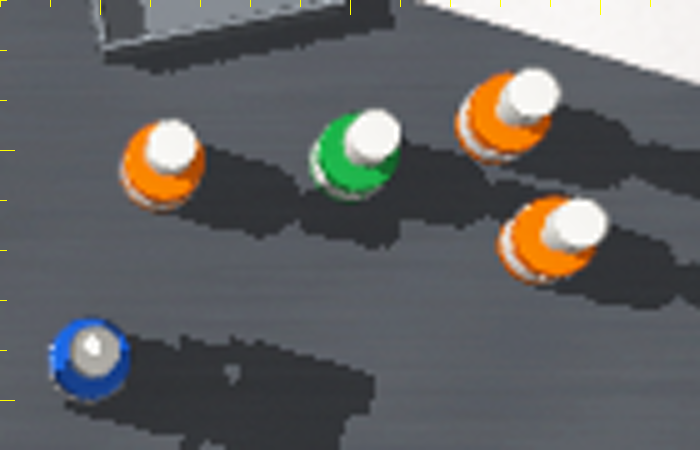

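```bash
python3 - <<'E'
from h import *
import pickle
p=[0.6012,0.2201,1.2796]
def w(x,y,z): c,sn=np.cos(p[2]),np.sin(p[2]); return [p[0]+c*x-sn*y,p[1]+sn*x+c*y,z]
for n,src in [("a",pickle.load(open("w7.pkl","rb"))),("b",pickle.load(open("w1.pkl","rb"))),("c",cam("top"))]:
    im=cv2.resize(src["pixels"][:,:,::-1],None,fx=4,fy=4,interpolation=cv2.INTER_CUBIC)
    for y in (-.014,.014):
        P=proj(src,[w(x,y,.081) for x in np.linspace(-.075,.105,30)])
        cv2.polylines(im,[np.int32(P*4+1.5)],False,(0,0,255),1)
    for y in (-.046,.164):
        P=proj(src,[w(x,y,.010) for x in (-.128,-.104)]); cv2.polylines(im,[np.int32(P*4+1.5)],False,(0,0,255),1)
    u,v={"a":(320,0),"b":(310,0),"c":(180,170)}[n]
    cv2.imwrite(f"pics/ov_{n}.png",im[v*4:v*4+560,u*4:u*4+520])
E
```

```text
(no output)
```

View pics/ov_a.png

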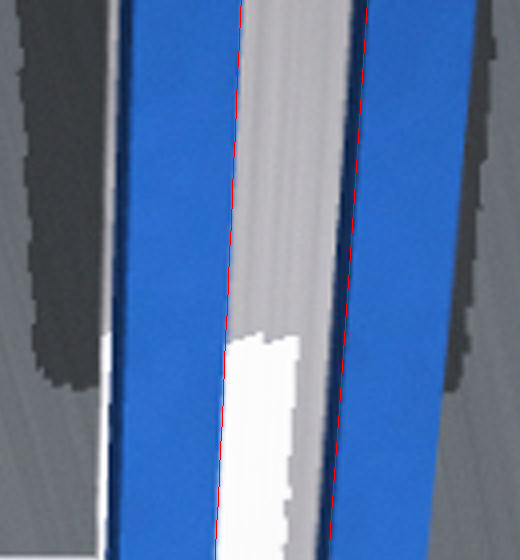

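View pics/ov_c.png

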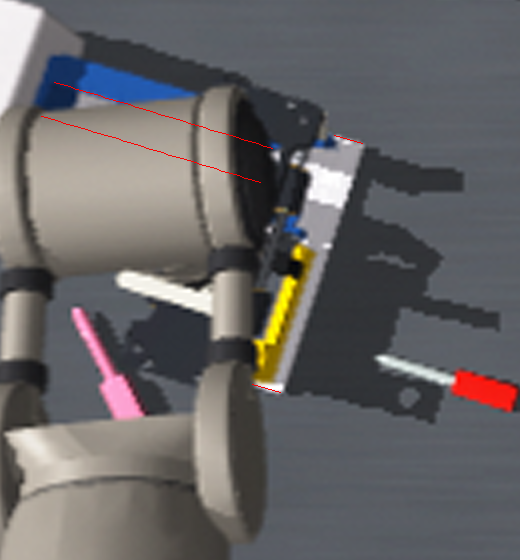

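>>> send_rows:
  plan:
    - [[-0.0018,-0.042,0],[0,0,0],120]
    - [[-0.0018,-0.042,0],[0,0,0],120]
    - [[-0.0018,-0.042,0],[0,0,0],120]
    - [[-0.0018,-0.042,0],[0,0,0],120]
    - [[-0.0018,-0.042,0],[0,0,0],120]
    - [[-0.0018,-0.042,0],[0,0,0],120]
    - [[-0.0018,-0.042,0],[0,0,0],120]
    - [[0,0,-0.04],[0,0,0],120]
    - [[0,0,0],[0,0,0],120]
    - [[0,0,0],[0,0,0],120]

```text
time: 12.9
tool_pos: [0.4882, -0.1642, 0.1761]
tool_rot: [-3.138, -0.001, 1.283]
contact_force: [0.7, 0.3, 1.1]
opening: 0.0484
```

```bash
python3 - <<'E'
from h import *
w=cam("wrist");cv2.imwrite("pics/w8.png",w["pixels"][:,:,::-1])
o=robot.observe();print(o['tool_pos'],o['tool_rot'])
print(proj(w,[[.490,-.1647,.112]]))
E
```

```text
[ 0.48907824 -0.16424063  0.17728008] [-3.14048096e+00 -3.80668362e-04  1.28361140e+00]
[[323.00248121 212.89671579]]
```

View pics/w8.png

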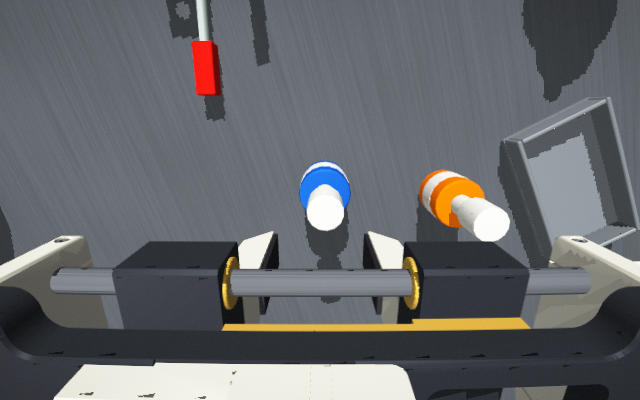

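>>> send_rows:
  plan:
    - [[0.003,-0.001,-0.04],[0,0,0],120]
    - [[0,0,-0.035],[0,0,0],120]
    - [[0,0,-0.023],[0,0,0],120]
    - [[0,0,0],[0,0,0],120]
    - [[0,0,0],[0,0,0],255]
    - [[0,0,0],[0,0,0],255]
    - [[0,0,0],[0,0,0],255]
    - [[0,0,0],[0,0,0],255]
    - [[0,0,0],[0,0,0],255]
    - [[0,0,0],[0,0,0],255]
  newtons: 30

```text
time: 13.95
tool_pos: [0.4929, -0.1663, 0.0807]
tool_rot: [3.139, 0.0, 1.283]
contact_force: [-0.9, 1.1, 7.6]
opening: 0.0294
```

>>> send_rows:
  plan:
    - [[0,0,0.007],[0,0,0],255]
    - [[0,0,0.008],[0,0,0],255]
    - [[0.0085,0.0325,0],[0,0,0],255]
    - [[0.0085,0.0325,0],[0,0,0],255]
    - [[0.0085,0.0325,0],[0,0,0],255]
    - [[0.0085,0.0325,0],[0,0,0],255]
    - [[0.0085,0.0325,0],[0,0,0],255]
    - [[0.0085,0.0325,0],[0,0,0],255]
    - [[0,0,0],[0,0,0],255]
    - [[0,0,0],[0,0,0],255]

```text
time: 14.95
tool_pos: [0.543, 0.0295, 0.0944]
tool_rot: [3.141, 0.0, 1.285]
contact_force: [0.4, 0.3, -1.4]
opening: 0.0292
```

```bash
cat > st.py <<'E'
from h import *
o=robot.observe();p=[0.6012,0.2201,1.2796];c,sn=np.cos(p[2]),np.sin(p[2]);d=o['tool_pos'][:2]-p[:2]
print(round(o['time'],2),"pos",o['tool_pos'].round(4),"rot",o['tool_rot'].round(4),"F",o['contact_force'].round(1),"op",round(o['opening'],4),"cradle",np.round([c*d[0]+sn*d[1],-sn*d[0]+c*d[1]],4))
E
python3 st.py; python3 - <<'E'
from h import *
w=cam("wrist");cv2.imwrite("pics/w9.png",w["pixels"][:,:,::-1]);s=cam("scene");crop(s,"s9",330,120,150,120,5)
E
```

```text
14.95 pos [0.543  0.0295 0.0944] rot [3.1414e+00 3.0000e-04 1.2847e+00] F [ 0.4  0.3 -1.4] op 0.0292 cradle [-0.1993  0.001 ]
```

View pics/w9.png

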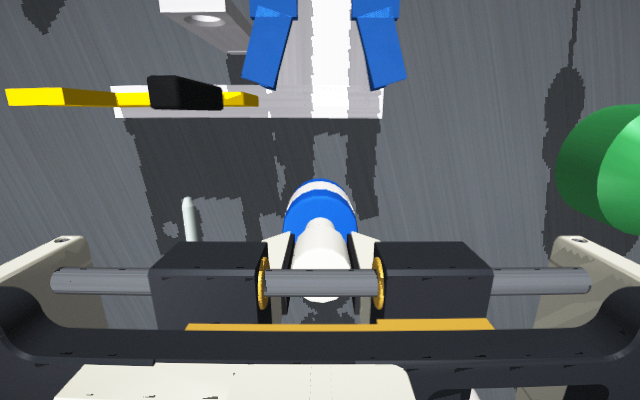

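View pics/s9.png

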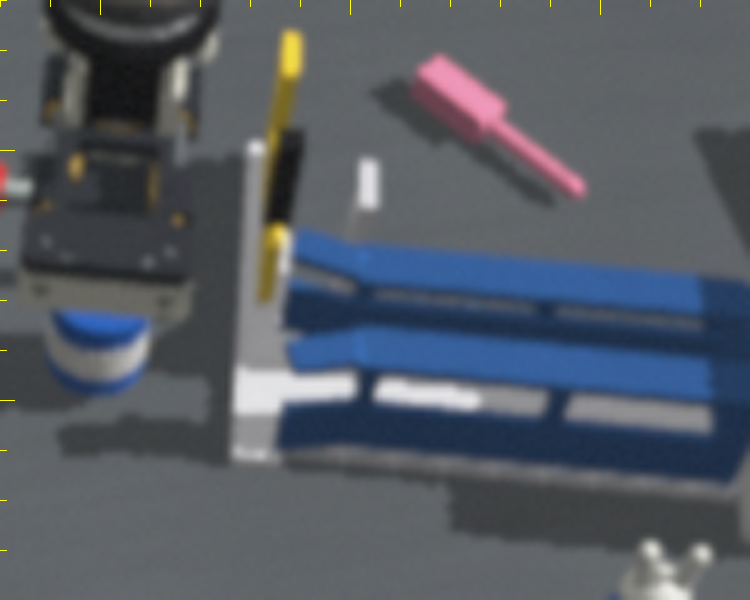

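>>> send_rows:
  plan:
    - [[0.0067,0.0189,0],[0,0,0],255]
    - [[0.0057,0.0192,0],[0,0,0],255]
    - [[0.0057,0.0192,0],[0,0,0],255]
    - [[0.0057,0.0192,0],[0,0,0],255]
    - [[0.0057,0.0192,0],[0,0,0],255]
    - [[0,0,0],[0,0,0],255]

```text
time: 15.65
tool_pos: [0.5731, 0.1254, 0.0942]
tool_rot: [3.141, -0.001, 1.283]
contact_force: [0.4, 0.4, -0.4]
opening: 0.0295
```

```bash
python3 st.py; python3 - <<'E'
from h import *
s=cam("scene");crop(s,"s10",330,120,150,120,5)
E
```

```text
15.65 pos [0.5731 0.1254 0.0942] rot [ 3.1411e+00 -6.0000e-04  1.2830e+00] F [ 0.4  0.4 -0.4] op 0.0295 cradle [-0.0988 -0.0002]
```

View pics/s10.png

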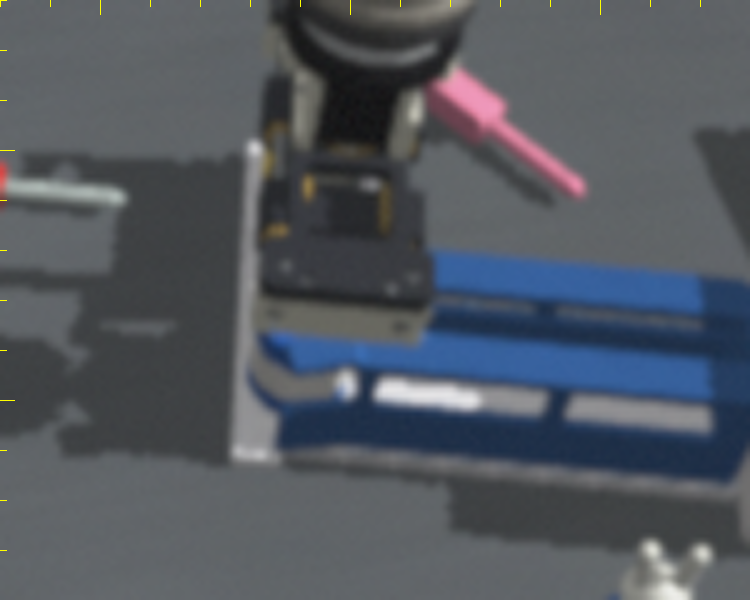

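Entering freely. I'll carry on to x = +0.081.

>>> send_rows:
  plan:
    - [[0.0057,0.0192,0],[0,0,0],255]
    - [[0.0057,0.0192,0],[0,0,0],255]
    - [[0.0057,0.0192,0],[0,0,0],255]
    - [[0.0057,0.0192,0],[0,0,0],255]
    - [[0.0057,0.0192,0],[0,0,0],255]
    - [[0.0057,0.0192,0],[0,0,0],255]
    - [[0.0057,0.0192,0],[0,0,0],255]
    - [[0.0057,0.0192,0],[0,0,0],255]
    - [[0.0057,0.0192,0],[0,0,0],255]
    - [[0,0,0],[0,0,0],255]

```text
time: 16.7
tool_pos: [0.6243, 0.2978, 0.0939]
tool_rot: [3.141, -0.0, 1.283]
contact_force: [0.1, 0.2, -1.0]
opening: 0.0296
```

```bash
python3 st.py
```

```text
16.7 pos [0.6243 0.2978 0.0939] rot [ 3.1415e+00 -4.0000e-04  1.2831e+00] F [ 0.1  0.2 -1. ] op 0.0296 cradle [0.0811 0.0002]
```

>>> send_rows:
  plan:
    - [[0,0,-0.0015],[0,0,0],255]
    - [[0,0,-0.0015],[0,0,0],255]
    - [[0,0,0],[0,0,0],255]
    - [[0,0,0],[0,0,0],140]
    - [[0,0,0],[0,0,0],140]
    - [[0,0,0],[0,0,0],140]
    - [[0,0,0],[0,0,0],140]
    - [[0,0,0.01],[0,0,0],140]
    - [[0,0,0.03],[0,0,0],140]
    - [[0,0,0.05],[0,0,0],140]
    - [[0,0,0.03],[0,0,0],140]
    - [[0,0,0],[0,0,0],140]

```text
time: 17.9
tool_pos: [0.6261, 0.2985, 0.2185]
tool_rot: [3.132, -0.007, 1.283]
contact_force: [0.3, 0.8, 1.4]
opening: 0.0416
```

```bash
python3 st.py; python3 - <<'E'
from h import *
w=cam("wrist");cv2.imwrite("pics/w11.png",w["pixels"][:,:,::-1]);s=cam("scene");crop(s,"s11",370,120,150,120,5);t=cam("top");crop(t,"t11",330,170,140,90,5)
E
```

```text
17.9 pos [0.6261 0.2985 0.2185] rot [ 3.1319 -0.0069  1.283 ] F [0.3 0.8 1.4] op 0.0416 cradle [ 0.0823 -0.0014]
```

View pics/w11.png

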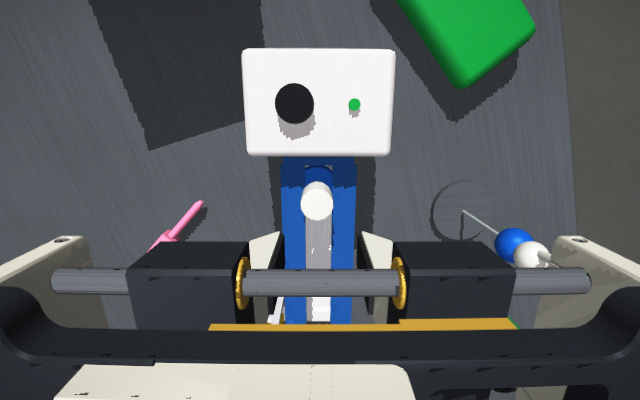

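View pics/s11.png

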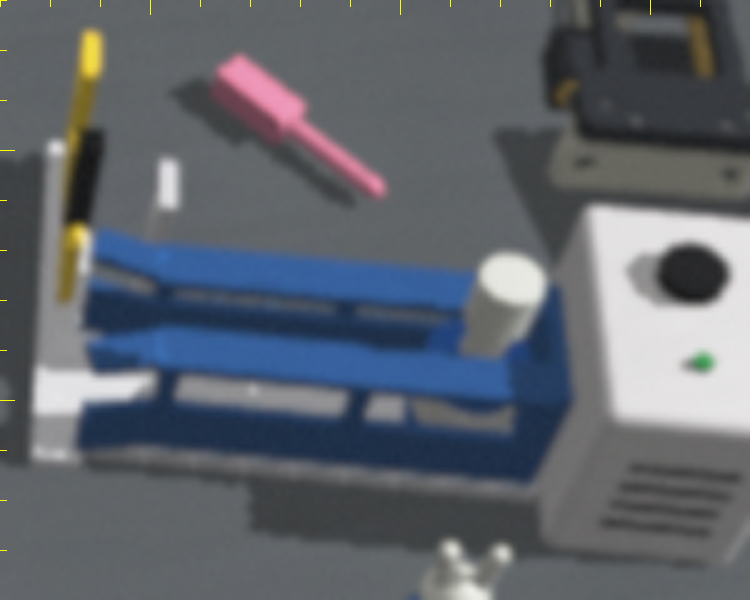

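View pics/t11.png

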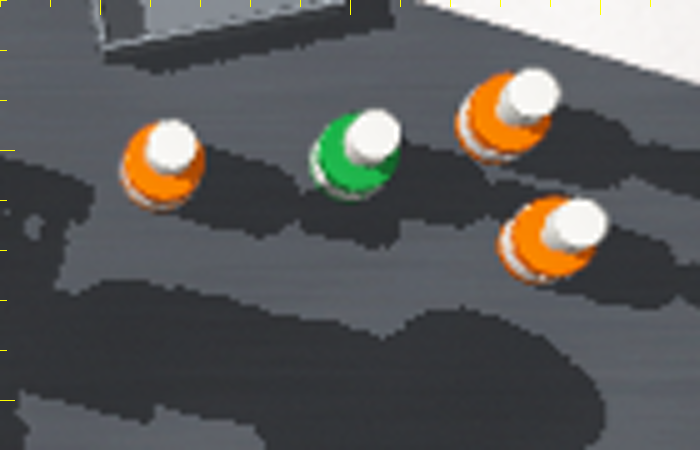

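>>> send_rows:
  plan:
    - [[-0.0008,-0.0425,0],[0,0,0],120]
    - [[-0.0008,-0.0425,0],[0,0,0],120]
    - [[-0.0008,-0.0425,0],[0,0,0],120]
    - [[-0.0008,-0.0425,0],[0,0,0],120]
    - [[-0.0008,-0.0425,0],[0,0,0],120]
    - [[-0.0008,-0.0425,0],[0,0,0],120]
    - [[-0.0008,-0.0425,0],[0,0,0],120]
    - [[-0.0008,-0.0425,0],[0,0,0],120]
    - [[-0.0008,-0.0425,0],[0,0,0],120]
    - [[-0.0008,-0.0425,0],[0,0,0],120]
    - [[-0.0008,-0.0425,0],[0,0,0],120]
    - [[-0.0008,-0.0425,-0.035],[0,0,0],120]
    - [[0,0,0],[0,0,0],120]
    - [[0,0,0],[0,0,0],120]
    - [[0,0,0],[0,0,0],120]

```text
time: 19.55
tool_pos: [0.6144, -0.2074, 0.1791]
tool_rot: [-3.141, -0.001, 1.284]
contact_force: [0.2, -0.4, 1.1]
opening: 0.0486
```

```bash
python3 st.py; python3 - <<'E'
from h import *
w=cam("wrist");cv2.imwrite("pics/w12.png",w["pixels"][:,:,::-1])
print(proj(w,[[.615,-.212,.112],[.6192,-.3349,.112]]))
import pickle; pickle.dump(w,open("w12.pkl","wb"))
E
```

```text
19.55 pos [ 0.6144 -0.2074  0.1791] rot [-3.1408e+00 -6.0000e-04  1.2836e+00] F [ 0.2 -0.4  1.1] op 0.0486 cradle [-0.4058 -0.1354]
[[322.69893586 216.67376459]
 [365.10064845 338.0785956 ]]
```

View pics/w12.png

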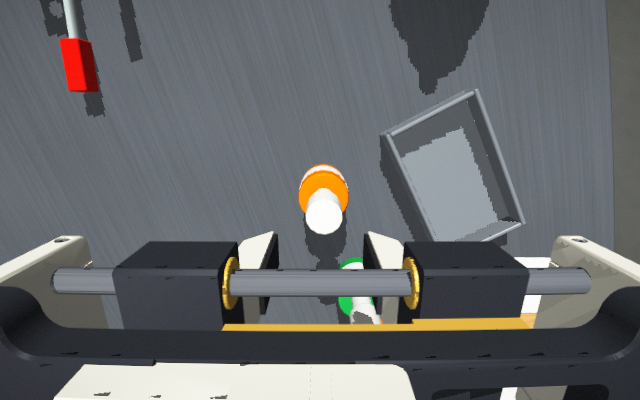

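>>> send_rows:
  plan:
    - [[0.002,-0.004,-0.04],[0,0,0],120]
    - [[0,0,-0.035],[0,0,0],120]
    - [[0,0,-0.0245],[0,0,0],120]
    - [[0,0,0],[0,0,0],120]
    - [[0,0,0],[0,0,0],255]
    - [[0,0,0],[0,0,0],255]
    - [[0,0,0],[0,0,0],255]
    - [[0,0,0],[0,0,0],255]
    - [[0,0,0],[0,0,0],255]
    - [[0,0,0],[0,0,0],255]
    - [[0,0,0],[0,0,0],255]
  newtons: 30

```text
time: 20.7
tool_pos: [0.6173, -0.2128, 0.0819]
tool_rot: [3.138, 0.0, 1.283]
contact_force: [-0.3, 0.9, 5.2]
opening: 0.0295
```

```bash
python3 st.py
```

```text
20.7 pos [ 0.6173 -0.2128  0.0819] rot [3.1381e+00 3.0000e-04 1.2828e+00] F [-0.3  0.9  5.2] op 0.0295 cradle [-0.4101 -0.1397]
```

>>> send_rows:
  plan:
    - [[0,0,0.007],[0,0,0],255]
    - [[0,0,0.008],[0,0,0],255]
    - [[-0.0105,0.0345,0],[0,0,0],255]
    - [[-0.0105,0.0345,0],[0,0,0],255]
    - [[-0.0105,0.0345,0],[0,0,0],255]
    - [[-0.0105,0.0345,0],[0,0,0],255]
    - [[-0.0105,0.0345,0],[0,0,0],255]
    - [[-0.0105,0.0345,0],[0,0,0],255]
    - [[-0.0105,0.0345,0],[0,0,0],255]
    - [[0,0,0],[0,0,0],255]
    - [[0,0,0],[0,0,0],255]

```text
time: 21.8
tool_pos: [0.5431, 0.0294, 0.0955]
tool_rot: [3.14, 0.0, 1.285]
contact_force: [0.5, -0.4, -1.5]
opening: 0.0297
```

```bash
python3 st.py; python3 - <<'E'
from h import *
w=cam("wrist");cv2.imwrite("pics/w13.png",w["pixels"][:,:,::-1])
E
```

```text
21.8 pos [0.5431 0.0294 0.0955] rot [3.1404e+00 1.0000e-04 1.2847e+00] F [ 0.5 -0.4 -1.5] op 0.0297 cradle [-0.1993  0.0009]
```

View pics/w13.png

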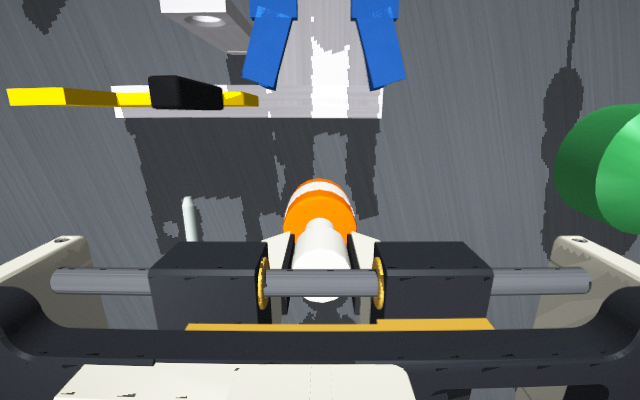

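>>> send_rows:
  plan:
    - [[0.0067,0.0189,0],[0,0,0],255]
    - [[0.0057,0.0192,0],[0,0,0],255]
    - [[0.0057,0.0192,0],[0,0,0],255]
    - [[0.0057,0.0192,0],[0,0,0],255]
    - [[0.0057,0.0192,0],[0,0,0],255]
    - [[0.0057,0.0192,0],[0,0,0],255]
    - [[0.0057,0.0192,0],[0,0,0],255]
    - [[0,0,0],[0,0,0],255]

```text
time: 22.65
tool_pos: [0.585, 0.1637, 0.0948]
tool_rot: [3.14, -0.001, 1.283]
contact_force: [0.5, -0.4, -1.4]
opening: 0.0295
```

```bash
python3 st.py
```

```text
22.65 pos [0.585  0.1637 0.0948] rot [ 3.1405e+00 -9.0000e-04  1.2831e+00] F [ 0.5 -0.4 -1.4] op 0.0295 cradle [-0.0587 -0.0007]
```

>>> send_rows:
  plan:
    - [[0.0057,0.0192,0],[0,0,0],255]
    - [[0.0057,0.0192,0],[0,0,0],255]
    - [[0.0057,0.0192,0],[0,0,0],255]
    - [[0.0057,0.0192,0],[0,0,0],255]
    - [[0.0015,0.0048,0],[0,0,0],255]
    - [[0,0,0],[0,0,0],255]

```text
time: 23.25
tool_pos: [0.6083, 0.2437, 0.0945]
tool_rot: [-3.141, 0.001, 1.283]
contact_force: [-0.4, -0.6, -1.1]
opening: 0.0293
```

```bash
python3 st.py
```

```text
23.25 pos [0.6083 0.2437 0.0945] rot [-3.1415e+00  7.0000e-04  1.2826e+00] F [-0.4 -0.6 -1.1] op 0.0293 cradle [ 0.0247 -0.    ]
```

>>> send_rows:
  plan:
    - [[0,0,-0.0013],[0,0,0],255]
    - [[0,0,-0.0013],[0,0,0],255]
    - [[0,0,0],[0,0,0],255]
    - [[0,0,0],[0,0,0],140]
    - [[0,0,0],[0,0,0],140]
    - [[0,0,0],[0,0,0],140]
    - [[0,0,0],[0,0,0],140]
    - [[0,0,0.01],[0,0,0],140]
    - [[0,0,0.03],[0,0,0],140]
    - [[0,0,0.05],[0,0,0],140]
    - [[0,0,0.03],[0,0,0],140]
    - [[0,0,0],[0,0,0],140]

```text
time: 24.45
tool_pos: [0.6104, 0.2455, 0.2192]
tool_rot: [3.132, -0.006, 1.283]
contact_force: [-0.4, -1.1, -0.4]
opening: 0.0416
```

```bash
python3 st.py; python3 - <<'E'
from h import *
w=cam("wrist");cv2.imwrite("pics/w14.png",w["pixels"][:,:,::-1]);s=cam("scene");cv2.imwrite("pics/s14.png",s["pixels"][:,:,::-1]);t=cam("top");crop(t,"t14",330,170,140,90,5)
E
```

```text
24.45 pos [0.6104 0.2455 0.2192] rot [ 3.1317 -0.0061  1.283 ] F [-0.4 -1.1 -0.4] op 0.0416 cradle [ 0.0269 -0.0015]
```

View pics/w14.png

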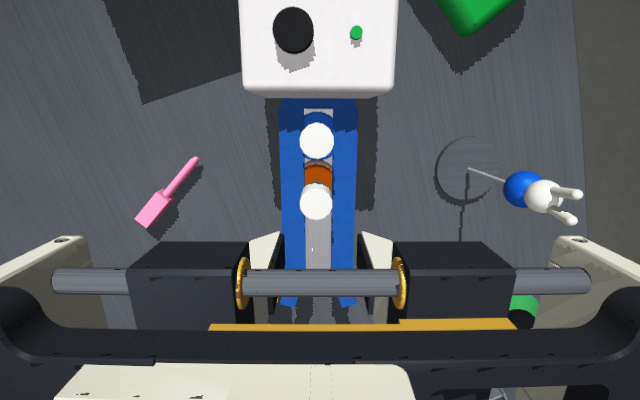

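View pics/s14.png

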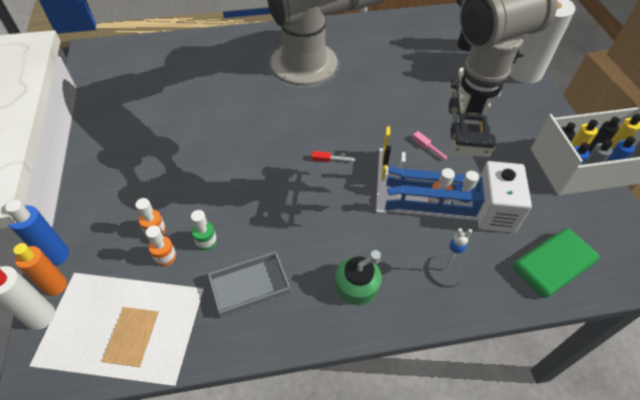

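View pics/t14.png

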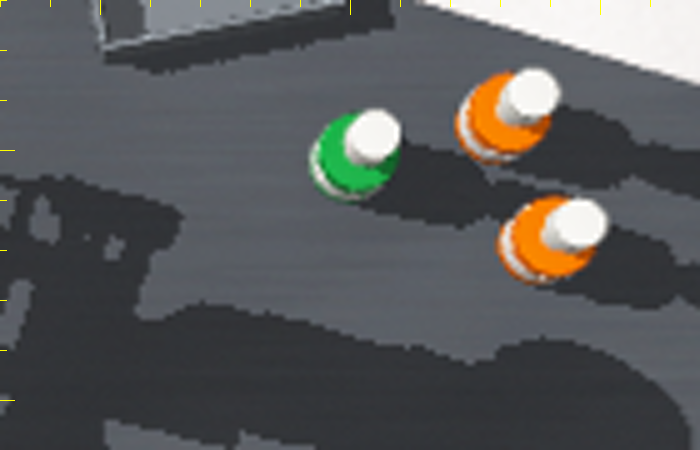

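>>> send_rows:
  plan:
    - [[0.0009,-0.0414,0],[0,0,0],120]
    - [[0.0009,-0.0414,0],[0,0,0],120]
    - [[0.0009,-0.0414,0],[0,0,0],120]
    - [[0.0009,-0.0414,0],[0,0,0],120]
    - [[0.0009,-0.0414,0],[0,0,0],120]
    - [[0.0009,-0.0414,0],[0,0,0],120]
    - [[0.0009,-0.0414,0],[0,0,0],120]
    - [[0.0009,-0.0414,0],[0,0,0],120]
    - [[0.0009,-0.0414,0],[0,0,0],120]
    - [[0.0009,-0.0414,0],[0,0,0],120]
    - [[0.0009,-0.0414,0],[0,0,0],120]
    - [[0.0009,-0.0414,0],[0,0,0],120]
    - [[0.0009,-0.0414,0],[0,0,0],120]
    - [[0.0009,-0.0414,-0.035],[0,0,0],120]
    - [[0,0,0],[0,0,0],120]
    - [[0,0,0],[0,0,0],120]
    - [[0,0,0],[0,0,0],120]

```text
time: 26.3
tool_pos: [0.6207, -0.3307, 0.1798]
tool_rot: [-3.141, -0.001, 1.283]
contact_force: [0.6, 0.5, 1.2]
opening: 0.0484
```

```bash
python3 st.py; python3 - <<'E'
from h import *
w=cam("wrist");cv2.imwrite("pics/w15.png",w["pixels"][:,:,::-1])
print(proj(w,[[.6213,-.3353,.112]]))
E
```

```text
26.3 pos [ 0.6207 -0.3307  0.1798] rot [-3.1410e+00 -6.0000e-04  1.2835e+00] F [0.6 0.5 1.2] op 0.0484 cradle [-0.522  -0.1768]
[[322.61349366 216.47501834]]
```

View pics/w15.png

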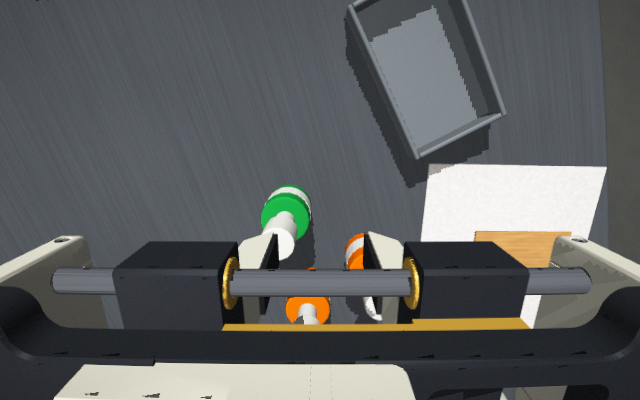

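The green cap is now at (279,243) where (322,216) was expected, so it has been knocked aside. I'll re-measure it.

```bash
python3 - <<'E'
from h import *
s=cam("scene");t=cam("top");crop(s,"s16",120,140,170,130,4);crop(t,"t16",330,160,160,110,5)
w=cam("wrist");print(onz(w,(280,243),.112))
E
python3 st.py
```

```text
[ 0.58173405 -0.34797816  0.112     ]
26.5 pos [ 0.6212 -0.3306  0.1811] rot [3.1400e+00 4.0000e-04 1.2844e+00] F [-0.1  0.5  0.6] op 0.0484 cradle [-0.5218 -0.1772]
```

View pics/s16.png

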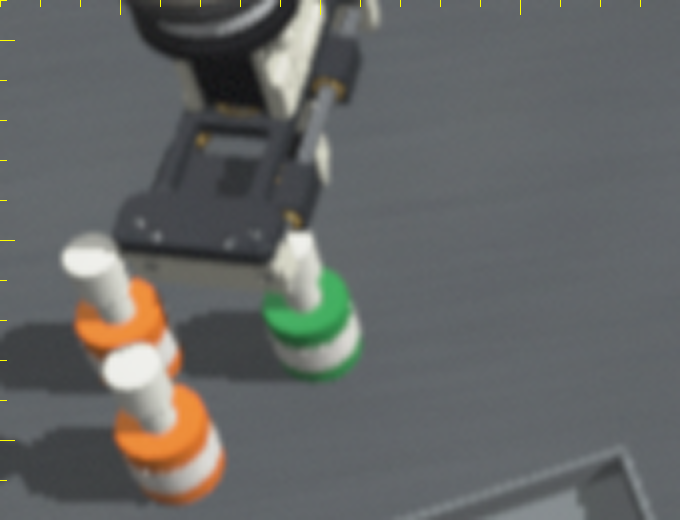

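View pics/t16.png

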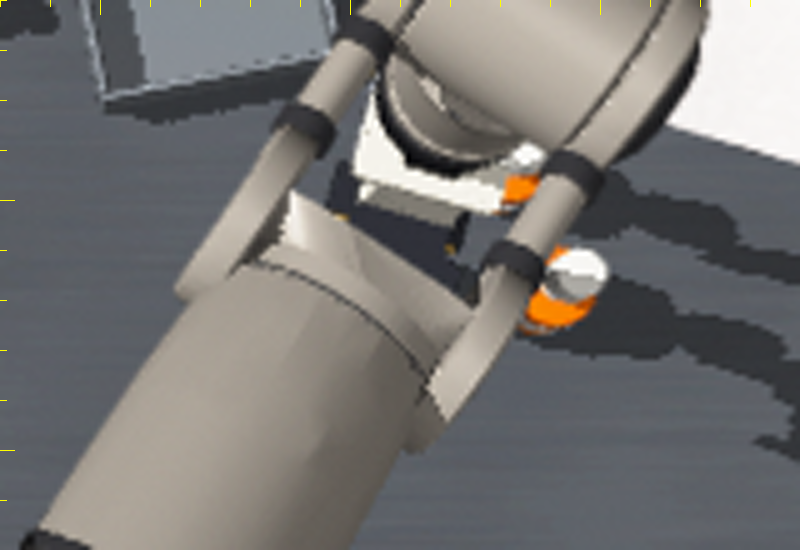

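>>> send_rows:
  plan:
    - [[-0.0196,-0.006,0],[0,0,0],120]
    - [[-0.0196,-0.006,0],[0,0,0],120]
    - [[0,0,0],[0,0,0],120]
    - [[0,0,0],[0,0,0],120]

```text
time: 26.9
tool_pos: [0.5818, -0.3434, 0.181]
tool_rot: [3.14, 0.0, 1.283]
contact_force: [-0.4, 0.5, 0.1]
opening: 0.0488
```

```bash
python3 st.py; python3 - <<'E'
from h import *
w=cam("wrist");cv2.imwrite("pics/w17.png",w["pixels"][:,:,::-1])
print(proj(w,[[.582,-.348,.112]]))
E
```

```text
26.9 pos [ 0.5818 -0.3434  0.181 ] rot [3.1400e+00 2.0000e-04 1.2828e+00] F [-0.4  0.5  0.1] op 0.0488 cradle [-0.5454 -0.1432]
[[321.9705211  216.05095499]]
```

View pics/w17.png

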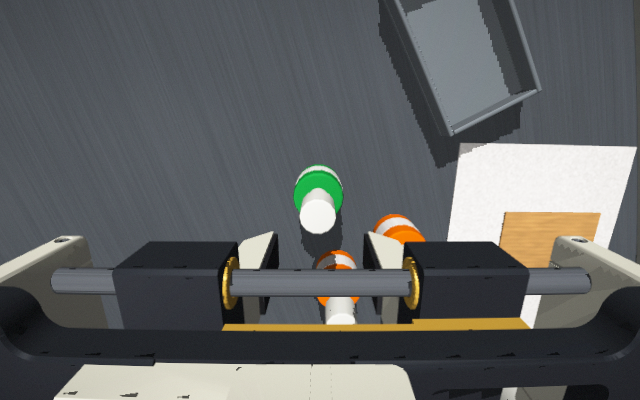

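>>> send_rows:
  plan:
    - [[-0.002,-0.004,-0.04],[0,0,0],120]
    - [[0,0,-0.035],[0,0,0],120]
    - [[0,0,-0.026],[0,0,0],120]
    - [[0,0,0],[0,0,0],120]
    - [[0,0,0],[0,0,0],255]
    - [[0,0,0],[0,0,0],255]
    - [[0,0,0],[0,0,0],255]
    - [[0,0,0],[0,0,0],255]
    - [[0,0,0],[0,0,0],255]
    - [[0,0,0],[0,0,0],255]
    - [[0,0,0],[0,0,0],255]
  newtons: 30

```text
time: 28.05
tool_pos: [0.5802, -0.3483, 0.0809]
tool_rot: [3.138, 0.001, 1.283]
contact_force: [-0.1, 0.7, 6.1]
opening: 0.0295
```

```bash
python3 st.py
```

```text
28.05 pos [ 0.5802 -0.3483  0.0809] rot [3.1383e+00 1.1000e-03 1.2827e+00] F [-0.1  0.7  6.1] op 0.0295 cradle [-0.5505 -0.1431]
```

>>> send_rows:
  plan:
    - [[0,0,0.007],[0,0,0],255]
    - [[0,0,0.008],[0,0,0],255]
    - [[-0.0036,0.0377,0],[0,0,0],255]
    - [[-0.0036,0.0377,0],[0,0,0],255]
    - [[-0.0036,0.0377,0],[0,0,0],255]
    - [[-0.0036,0.0377,0],[0,0,0],255]
    - [[-0.0036,0.0377,0],[0,0,0],255]
    - [[-0.0036,0.0377,0],[0,0,0],255]
    - [[-0.0036,0.0377,0],[0,0,0],255]
    - [[-0.0036,0.0377,0],[0,0,0],255]
    - [[-0.0036,0.0377,0],[0,0,0],255]
    - [[-0.0036,0.0377,0],[0,0,0],255]
    - [[0,0,0],[0,0,0],255]
    - [[0,0,0],[0,0,0],255]

```text
time: 29.45
tool_pos: [0.5435, 0.03, 0.0945]
tool_rot: [3.141, 0.0, 1.285]
contact_force: [0.9, -0.2, -0.8]
opening: 0.0292
```

```bash
python3 st.py; python3 - <<'E'
from h import *
w=cam("wrist");cv2.imwrite("pics/w18.png",w["pixels"][:,:,::-1])
E
```

```text
29.45 pos [0.5435 0.03   0.0945] rot [3.1408e+00 2.0000e-04 1.2849e+00] F [ 0.9 -0.2 -0.8] op 0.0292 cradle [-0.1987  0.0007]
```

View pics/w18.png

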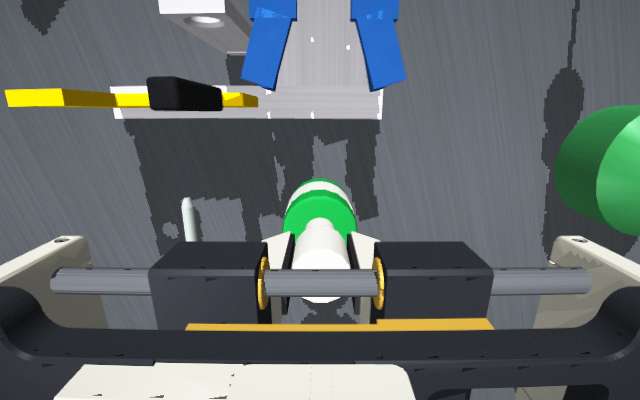

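>>> send_rows:
  plan:
    - [[0.0066,0.0189,0],[0,0,0],255]
    - [[0.0057,0.0192,0],[0,0,0],255]
    - [[0.0057,0.0192,0],[0,0,0],255]
    - [[0.0057,0.0192,0],[0,0,0],255]
    - [[0.0057,0.0192,0],[0,0,0],255]
    - [[0.0057,0.0192,0],[0,0,0],255]
    - [[0.0057,0.0192,0],[0,0,0],255]
    - [[0.0057,0.0192,0],[0,0,0],255]
    - [[0.0025,0.0082,0],[0,0,0],255]
    - [[0,0,0],[0,0,0],255]

```text
time: 30.5
tool_pos: [0.5928, 0.1905, 0.0938]
tool_rot: [3.141, 0.0, 1.283]
contact_force: [-0.1, -0.7, -0.7]
opening: 0.0294
```

```bash
python3 st.py
```

```text
30.5 pos [0.5928 0.1905 0.0938] rot [3.1415e+00 1.0000e-04 1.2827e+00] F [-0.1 -0.7 -0.7] op 0.0294 cradle [-0.0308 -0.0005]
```

>>> send_rows:
  plan:
    - [[0,0,-0.0015],[0,0,0],255]
    - [[0,0,-0.0015],[0,0,0],255]
    - [[0,0,0],[0,0,0],255]
    - [[0,0,0],[0,0,0],140]
    - [[0,0,0],[0,0,0],140]
    - [[0,0,0],[0,0,0],140]
    - [[0,0,0],[0,0,0],140]
    - [[0,0,0.01],[0,0,0],140]
    - [[0,0,0.03],[0,0,0],140]
    - [[0,0,0.05],[0,0,0],140]
    - [[0,0,0.03],[0,0,0],140]
    - [[0,0,0],[0,0,0],140]

```text
time: 31.7
tool_pos: [0.5948, 0.1914, 0.2176]
tool_rot: [3.132, -0.005, 1.283]
contact_force: [-0.0, 0.0, 0.2]
opening: 0.0416
```

```bash
python3 st.py; python3 - <<'E'
from h import *
w=cam("wrist");cv2.imwrite("pics/w19.png",w["pixels"][:,:,::-1]);s=cam("scene");crop(s,"s19",340,120,180,120,4)
E
```

```text
31.7 pos [0.5948 0.1914 0.2176] rot [ 3.1316 -0.0052  1.283 ] F [-0.   0.   0.2] op 0.0416 cradle [-0.0293 -0.0021]
```

View pics/w19.png

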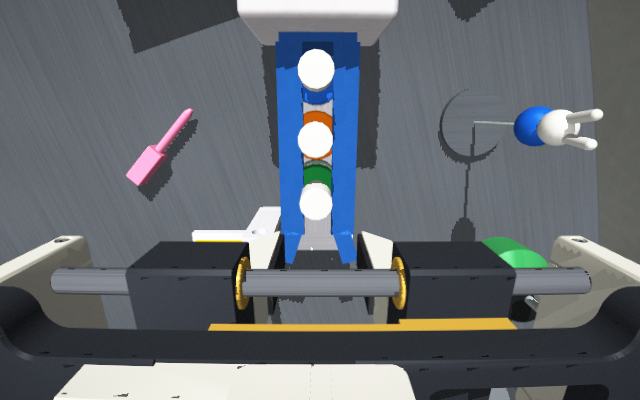

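View pics/s19.png

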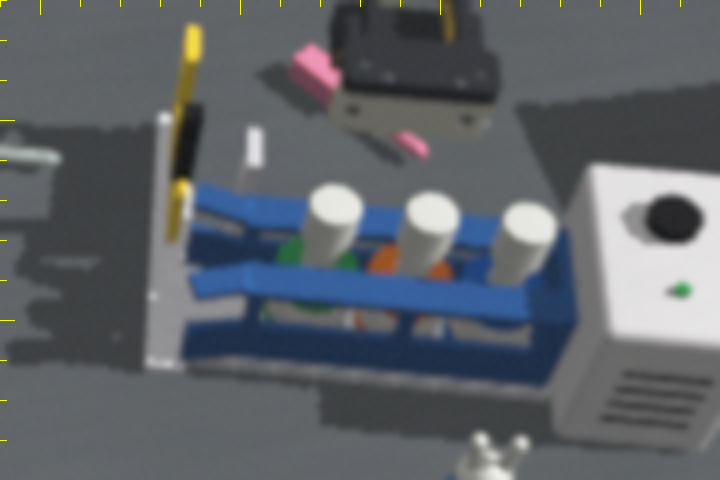

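>>> send_rows:
  plan:
    - [[-0.0303,-0.0205,-0.01],[0,0,0],120]
    - [[-0.0303,-0.0205,-0.01],[0,0,0],120]
    - [[-0.0303,-0.0205,-0.01],[0,0,0],120]
    - [[0,0,0],[0,0,0],120]
    - [[0,0,0],[0,0,0],120]

```text
time: 32.3
tool_pos: [0.5008, 0.129, 0.1803]
tool_rot: [-3.14, 0.001, 1.282]
contact_force: [0.4, 0.1, 0.1]
opening: 0.0486
```

```bash
python3 st.py; python3 - <<'E'
from h import *
w=cam("wrist");cv2.imwrite("pics/w20.png",w["pixels"][:,:,::-1])
print(proj(w,[[.5025,.129,.119]]))
E
```

```text
32.3 pos [0.5008 0.129  0.1803] rot [-3.140e+00  6.000e-04  1.282e+00] F [0.4 0.1 0.1] op 0.0486 cradle [-0.1161  0.07  ]
[[322.48235131 213.40830106]]
```

View pics/w20.png

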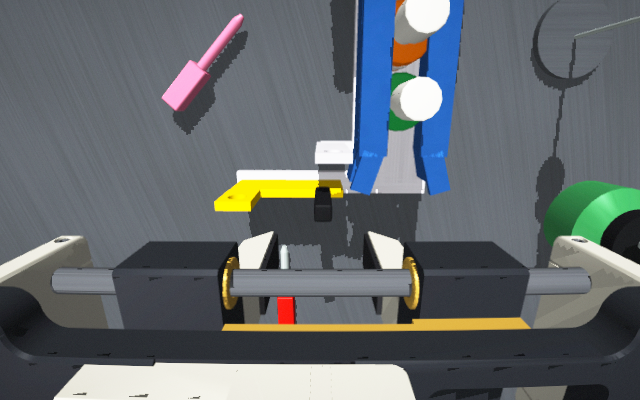

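>>> send_rows:
  plan:
    - [[0.001,0,-0.04],[0,0,0],120]
    - [[0,0,-0.03],[0,0,0],120]
    - [[0,0,-0.015],[0,0,0],120]
    - [[0,0,0],[0,0,0],255]
    - [[0,0,0],[0,0,0],255]
    - [[0,0,0],[0,0,0],255]
    - [[0,0,0],[0,0,0],255]
    - [[0,0,0],[0,0,0],255]
    - [[0,0,0],[0,0,0],255]
    - [[0,0,0],[0,0,0],255]
    - [[0,0,0],[0,0,0],255]
  newtons: 25

```text
time: 33.45
tool_pos: [0.503, 0.1294, 0.0968]
tool_rot: [3.14, -0.001, 1.283]
contact_force: [-0.9, 0.7, 6.4]
opening: 0.0138
```

```bash
python3 st.py
```

```text
33.45 pos [0.503  0.1294 0.0968] rot [ 3.1400e+00 -8.0000e-04  1.2827e+00] F [-0.9  0.7  6.4] op 0.0138 cradle [-0.115  0.068]
```

>>> send_rows:
  plan:
    - [[0.0096,-0.0029,0],[0,0,0],255]
    - [[0.0144,-0.0043,0],[0,0,0],255]
    - [[0.0144,-0.0043,0],[0,0,0],255]
    - [[0.0144,-0.0043,0],[0,0,0],255]
    - [[0.0144,-0.0043,0],[0,0,0],255]
    - [[0.0096,-0.0029,0],[0,0,0],255]
    - [[0.0025,-0.0008,0],[0,0,0],255]
    - [[0,0,0],[0,0,0],255]
    - [[0,0,0],[0,0,0],255]

```text
time: 34.35
tool_pos: [0.5827, 0.1054, 0.0968]
tool_rot: [3.139, -0.001, 1.283]
contact_force: [1.2, 0.6, 4.7]
opening: 0.0137
```

```bash
python3 st.py
```

```text
34.35 pos [0.5827 0.1054 0.0968] rot [ 3.1391e+00 -8.0000e-04  1.2826e+00] F [1.2 0.6 4.7] op 0.0137 cradle [-0.1151 -0.0152]
```

>>> send_rows:
  plan:
    - [[0.002,-0.0006,0],[0,0,0],255]
    - [[0,0,0],[0,0,0],255]
    - [[0,0,0],[0,0,0],255]

```text
time: 34.65
tool_pos: [0.5827, 0.1054, 0.0968]
tool_rot: [-3.14, -0.0, 1.283]
contact_force: [-5.6, 1.3, 9.9]
opening: 0.0138
```

```bash
python3 st.py
```

```text
34.65 pos [0.5827 0.1054 0.0968] rot [-3.1399e+00 -1.0000e-04  1.2830e+00] F [-5.6  1.3  9.9] op 0.0138 cradle [-0.1151 -0.0152]
```

>>> send_rows:
  plan:
    - [[-0.002,0.0006,0],[0,0,0],120]
    - [[0,0,0],[0,0,0],120]
    - [[0,0,0],[0,0,0],120]
    - [[0,0,0],[0,0,0],120]
    - [[0,0,0],[0,0,0],120]
    - [[0,0,0.04],[0,0,0],120]
    - [[0,0,0.045],[0,0,0],120]
    - [[-0.0343,-0.0248,0],[0,0,0],120]
    - [[-0.0343,-0.0248,0],[0,0,0],120]
    - [[-0.0343,-0.0248,0],[0,0,0],120]
    - [[-0.0343,-0.0248,0],[0,0,0],120]
    - [[-0.0343,-0.0248,0],[0,0,0],120]
    - [[0,0,-0.04],[0,0,0],120]
    - [[0,0,-0.03],[0,0,0],120]
    - [[0,0,0],[0,0,0],120]
    - [[0,0,0],[0,0,0],120]

```text
time: 36.25
tool_pos: [0.4105, -0.0185, 0.1114]
tool_rot: [-3.141, 0.0, 1.283]
contact_force: [-0.0, -0.8, 1.2]
opening: 0.0487
```

```bash
python3 st.py; python3 - <<'E'
from h import *
w=cam("wrist");cv2.imwrite("pics/w21.png",w["pixels"][:,:,::-1]);s=cam("scene");crop(s,"s21",300,120,180,120,4)
import pickle; pickle.dump(w,open("w21.pkl","wb"))
E
```

```text
36.25 pos [ 0.4105 -0.0185  0.1114] rot [-3.1411  0.      1.2828] F [-0.  -0.8  1.2] op 0.0487 cradle [-0.2833  0.1142]
```

View pics/w21.png

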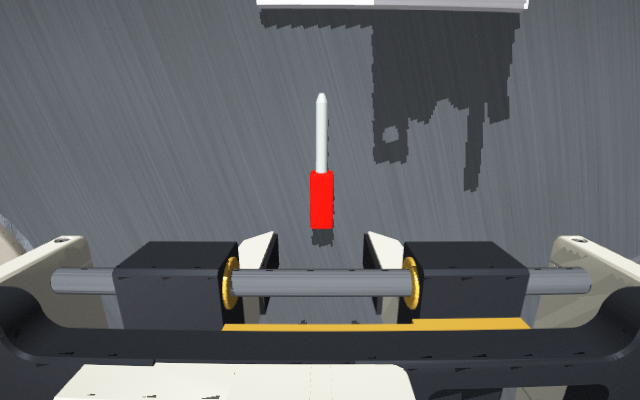

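View pics/s21.png

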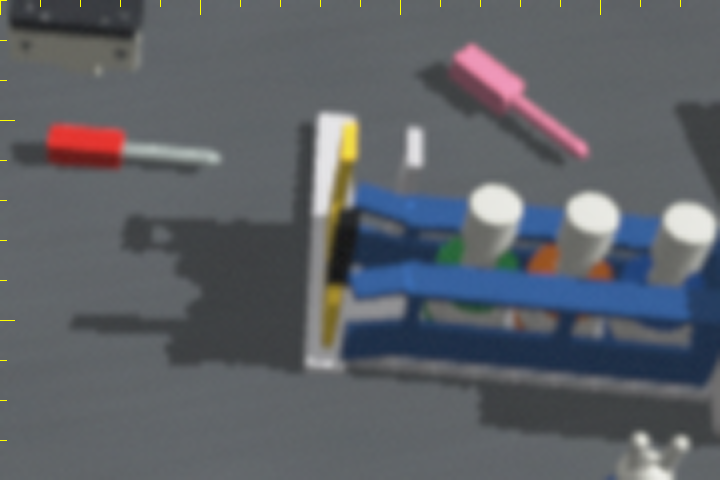

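```bash
python3 - <<'E'
from h import *
import pickle
w=pickle.load(open("w21.pkl","rb")); crop(w,"w21c",280,80,90,160,5)
b=onz(w,(321.5,228.5),.02);f=onz(w,(321.2,172),.02);t=onz(w,(321.3,94),.01)
print(b,f,t,np.linalg.norm(f-b),np.linalg.norm((t-f)[:2]),np.arctan2(*(t-b)[1::-1]))
E
```

```text
[ 0.40470334 -0.04175198  0.02      ] [0.41882803 0.00715913 0.02      ] [0.43667934 0.06746756 0.01      ] 0.05090975900465596 0.06289495642025954 1.285987399155365
```

View pics/w21c.png

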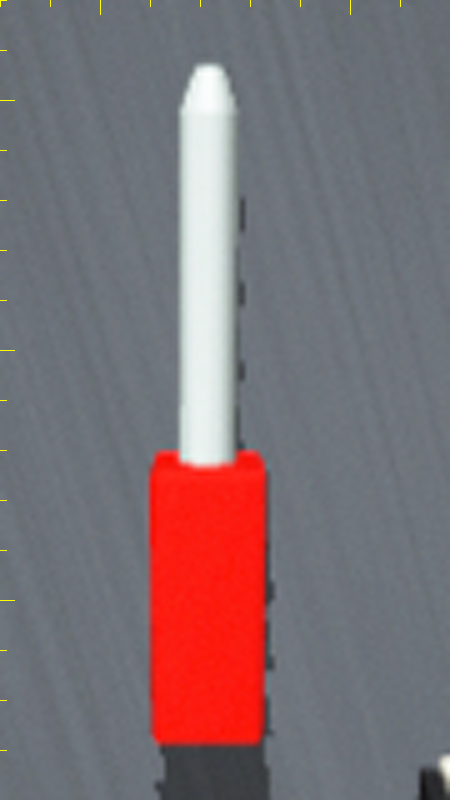

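>>> send_rows:
  plan:
    - [[0.0007,0.001,-0.04],[0,0,0],120]
    - [[0,0,-0.04],[0,0,0],120]
    - [[0,0,-0.02],[0,0,0],120]
    - [[0,0,-0.0075],[0,0,0],120]
    - [[0,0,0],[0,0,0],120]
    - [[0,0,0],[0,0,0],255]
    - [[0,0,0],[0,0,0],255]
    - [[0,0,0],[0,0,0],255]
    - [[0,0,0],[0,0,0],255]
    - [[0,0,0],[0,0,0],255]
    - [[0,0,0],[0,0,0],255]
    - [[0,0,0],[0,0,0],255]
    - [[0,0,0],[0,0,0],255]
  newtons: 40

```text
time: 37.65
tool_pos: [0.4114, -0.0176, 0.0041]
tool_rot: [3.14, -0.0, 1.283]
contact_force: [-0.7, 1.1, 6.3]
opening: 0.0197
```

```bash
python3 st.py
```

```text
37.65 pos [ 0.4114 -0.0176  0.0041] rot [ 3.1403e+00 -1.0000e-04  1.2828e+00] F [-0.7  1.1  6.3] op 0.0197 cradle [-0.2822  0.1136]
```

>>> send_rows:
  plan:
    - [[0,0,0.02],[0,0,0],255]
    - [[0,0,0.03],[0,0,0],255]
    - [[0,0,0.025],[0,0,0],255]
    - [[0.022,0.0112,0],[0,0,0],255]
    - [[0.022,0.0112,0],[0,0,0],255]
    - [[0.022,0.0112,0],[0,0,0],255]
    - [[0,0,0],[0,0,0],255]
    - [[0,0,0],[0,0,0],255]

```text
time: 38.45
tool_pos: [0.4764, 0.0163, 0.0781]
tool_rot: [-3.14, 0.0, 1.284]
contact_force: [0.3, 0.1, -0.5]
opening: 0.0195
```

```bash
python3 st.py; python3 - <<'E'
from h import *
w=cam("wrist");crop(w,"w22c",220,20,200,200,4)
import pickle; pickle.dump(w,open("w22.pkl","wb"))
s=cam("scene");t=cam("top");crop(s,"s22",340,130,90,60,8);crop(t,"t22",215,200,80,60,8)
p=[0.6012,0.2201,1.2796];c,sn=np.cos(p[2]),np.sin(p[2])
W=lambda x,y,z:[p[0]+c*x-sn*y,p[1]+sn*x+c*y,z]
for q in [(-.14,.06,.085),(-.112,.06,.085),(-.08,.06,.085),(-.112,.06,.1),(-.072,.075,.1)]:
    P=[proj(k,W(*q))[0] for k in (w,s,t)]
    print(q,((P[0]-[220,20]+.5)*4).round(),((P[1]-[340,130]+.5)*8).round(),((P[2]-[215,200]+.5)*8).round())
E
```

```text
38.45 pos [0.4764 0.0163 0.0781] rot [-3.1405e+00  3.0000e-04  1.2836e+00] F [ 0.3  0.1 -0.5] op 0.0195 cradle [-0.2311  0.061 ]
(-0.14, 0.06, 0.085) [414. 233.] [291. 227.] [364. 288.]
(-0.112, 0.06, 0.085) [416. -31.] [382. 236.] [294. 267.]
(-0.08, 0.06, 0.085) [ 418. -360.] [486. 245.] [215. 243.]
(-0.112, 0.06, 0.1) [417. -78.] [388. 203.] [287. 263.]
(-0.072, 0.075, 0.1) [ 259. -548.] [520. 179.] [174. 270.]
```

View pics/w22c.png

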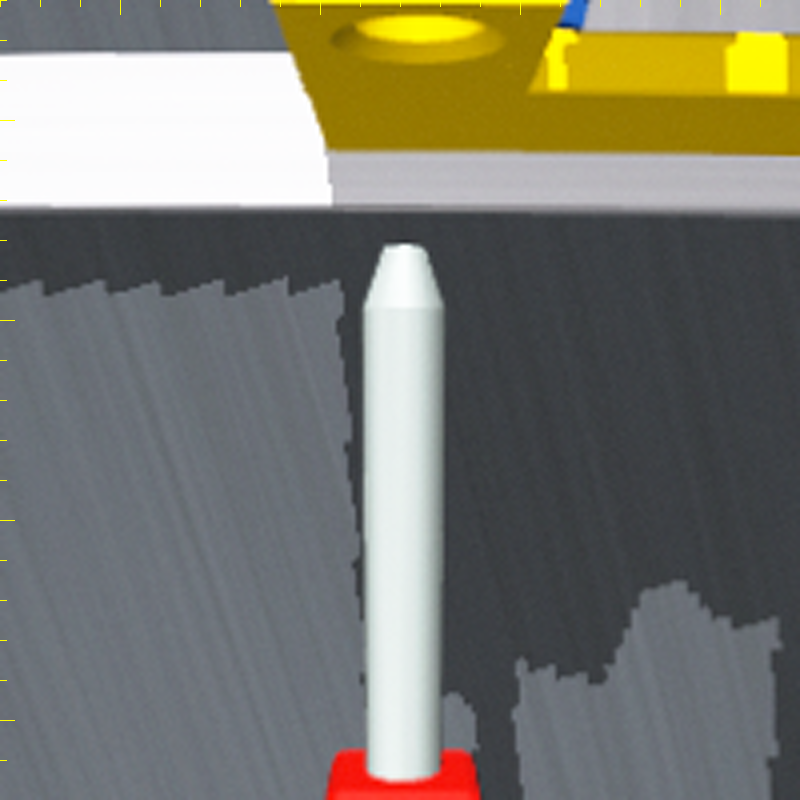

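View pics/s22.png

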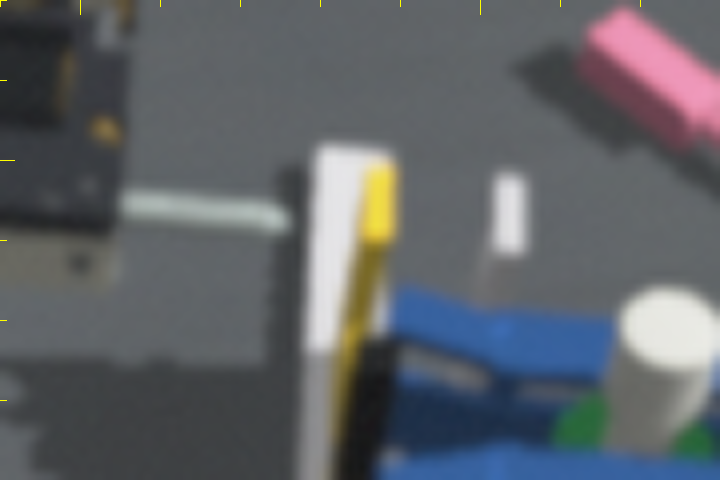

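View pics/t22.png

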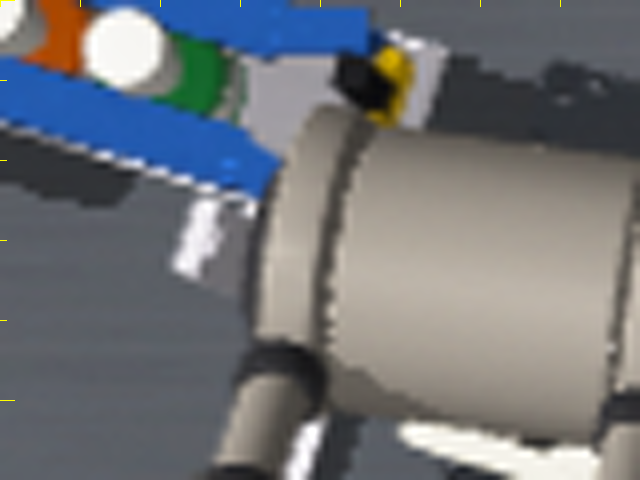

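>>> send_rows:
  plan:
    - [[0.0012,-0.0003,0.0008],[0,0,-0.004],255]
    - [[0.0029,0.0096,0],[0,0,0],255]
    - [[0.0029,0.0096,0],[0,0,0],255]
    - [[0.0029,0.0096,0],[0,0,0],255]
    - [[0,0,0],[0,0,0],255]

```text
time: 39.1
tool_pos: [0.4872, 0.046, 0.0793]
tool_rot: [3.141, -0.0, 1.281]
contact_force: [-0.3, -0.3, -0.6]
opening: 0.02
```

```bash
python3 st.py; python3 - <<'E'
from h import *
w=cam("wrist");crop(w,"w23c",220,0,200,200,4)
E
```

```text
39.1 pos [0.4872 0.046  0.0793] rot [ 3.1412e+00 -3.0000e-04  1.2806e+00] F [-0.3 -0.3 -0.6] op 0.02 cradle [-0.1994  0.0592]
```

View pics/w23c.png

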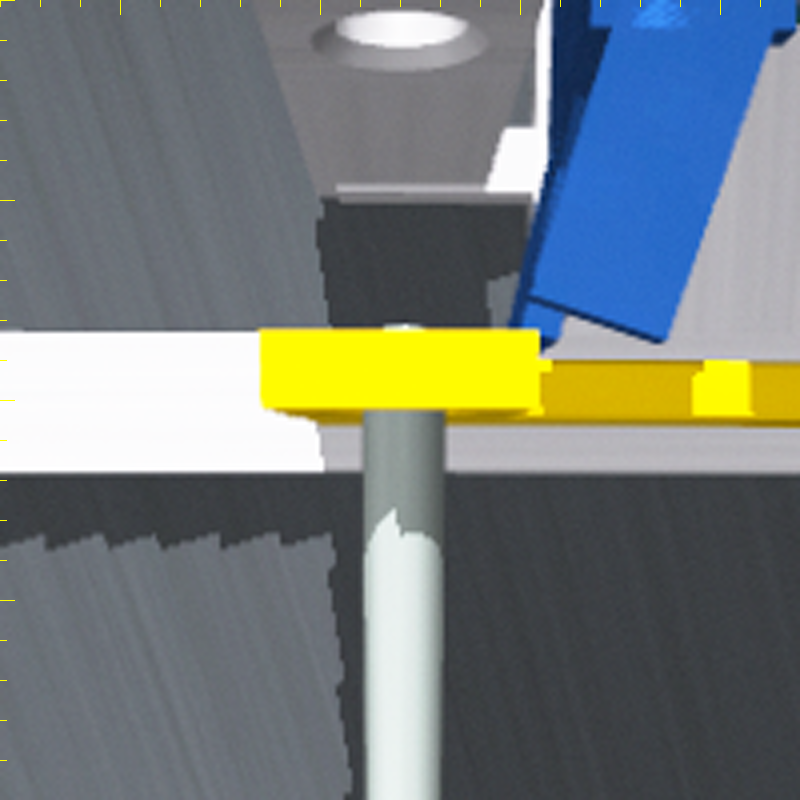

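>>> send_rows:
  plan:
    - [[0.0029,0.0096,0],[0,0,0],255]
    - [[0.0029,0.0096,0],[0,0,0],255]
    - [[0.0029,0.0096,0],[0,0,0],255]
    - [[0,0,0],[0,0,0],255]

```text
time: 39.55
tool_pos: [0.496, 0.0747, 0.0793]
tool_rot: [3.141, -0.0, 1.28]
contact_force: [0.2, 0.9, -1.3]
opening: 0.0195
```

```bash
python3 st.py; python3 - <<'E'
from h import *
w=cam("wrist");crop(w,"w24c",220,20,200,200,4)
E
```

```text
39.55 pos [0.496  0.0747 0.0793] rot [ 3.1412e+00 -3.0000e-04  1.2801e+00] F [ 0.2  0.9 -1.3] op 0.0195 cradle [-0.1695  0.059 ]
```

View pics/w24c.png

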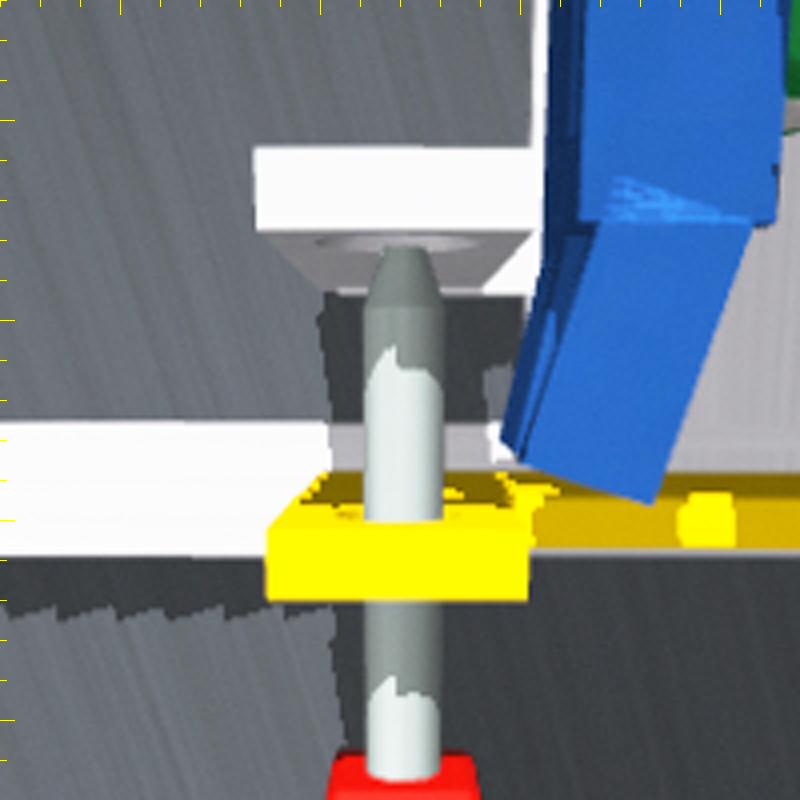

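Centred on the frame hole. I'll continue the remaining 23 mm or so.

>>> send_rows:
  plan:
    - [[0.0025,0.0067,0],[0,0,0],255]
    - [[0.002,0.0067,0],[0,0,0],255]
    - [[0.0014,0.0048,0],[0,0,0],255]
    - [[0.0009,0.0029,0],[0,0,0],255]
    - [[0,0,0],[0,0,0],255]

```text
time: 40.1
tool_pos: [0.5024, 0.0949, 0.0792]
tool_rot: [3.141, 0.0, 1.279]
contact_force: [-0.2, 0.2, 0.3]
opening: 0.0195
```

```bash
python3 st.py; python3 - <<'E'
from h import *
w=cam("wrist");crop(w,"w25c",220,40,200,200,4)
E
```

```text
40.1 pos [0.5024 0.0949 0.0792] rot [3.1415 0.     1.2793] F [-0.2  0.2  0.3] op 0.0195 cradle [-0.1483  0.0587]
```

View pics/w25c.png

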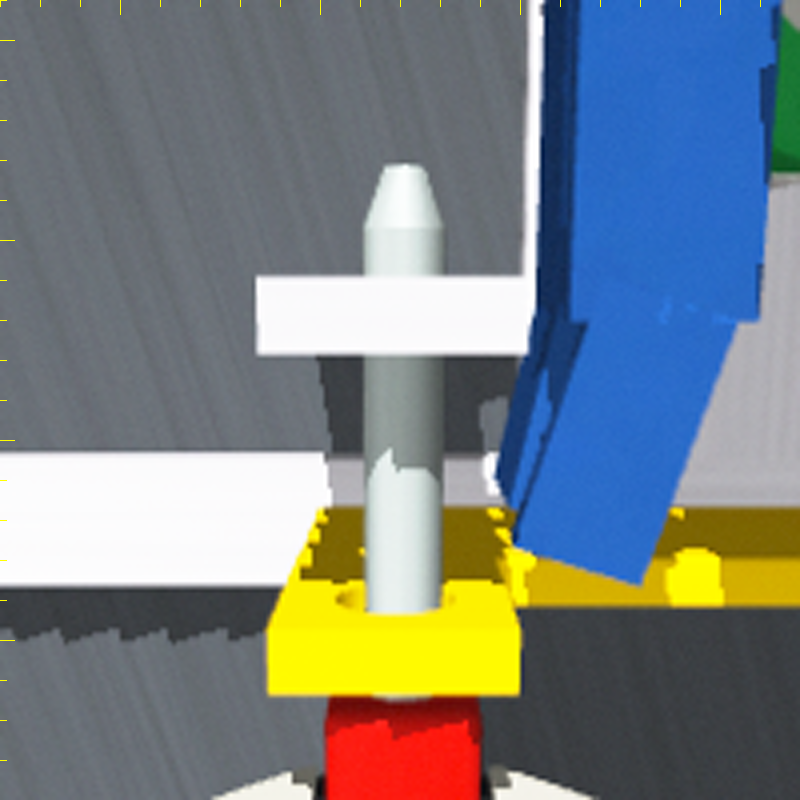

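>>> send_rows:
  plan:
    - [[0.0006,0.0019,0],[0,0,0],255]
    - [[0.0006,0.0019,0],[0,0,0],255]
    - [[0,0,0],[0,0,0],255]

```text
time: 40.45
tool_pos: [0.5036, 0.0984, 0.0793]
tool_rot: [3.141, -0.0, 1.279]
contact_force: [0.6, -0.2, -0.4]
opening: 0.0197
```

```bash
python3 st.py
```

```text
40.45 pos [0.5036 0.0984 0.0793] rot [ 3.1415e+00 -1.0000e-04  1.2788e+00] F [ 0.6 -0.2 -0.4] op 0.0197 cradle [-0.1446  0.0585]
```

>>> send_rows:
  plan:
    - [[0.0006,0.0019,0],[0,0,0],255]
    - [[0.0006,0.0019,0],[0,0,0],255]
    - [[0,0,0],[0,0,0],255]

```text
time: 40.75
tool_pos: [0.5038, 0.0991, 0.0793]
tool_rot: [-3.14, 0.006, 1.28]
contact_force: [-3.2, -15.5, 3.6]
opening: 0.02
```

```bash
python3 st.py
```

```text
40.75 pos [0.5038 0.0991 0.0793] rot [-3.1405  0.0058  1.2799] F [ -3.2 -15.5   3.6] op 0.02 cradle [-0.1439  0.0586]
```

>>> send_rows:
  plan:
    - [[-0.0007,-0.0024,-0.001],[0,0,0],255]
    - [[0,0,-0.001],[0,0,0],255]
    - [[0,0,0],[0,0,0],255]

```text
time: 41.05
tool_pos: [0.5039, 0.099, 0.0773]
tool_rot: [-3.142, 0.001, 1.279]
contact_force: [-1.1, -6.2, 1.5]
opening: 0.0194
```

```bash
python3 st.py
```

```text
41.05 pos [0.5039 0.099  0.0773] rot [-3.1416e+00  1.4000e-03  1.2790e+00] F [-1.1 -6.2  1.5] op 0.0194 cradle [-0.144   0.0584]
```

>>> send_rows:
  plan:
    - [[0,0,0],[0,0,0],160]
    - [[0,0,0],[0,0,0],120]
    - [[0,0,0],[0,0,0],120]
    - [[0,0,0],[0,0,0],120]
    - [[0,0,0],[0,0,0],120]
    - [[0,0,0.02],[0,0,0],120]
    - [[0,0,0.04],[0,0,0],120]
    - [[0,0,0.05],[0,0,0],120]
    - [[-0.015,-0.045,0.04],[0,0,0],120]
    - [[-0.015,-0.045,0.03],[0,0,0],120]
    - [[0,0,0],[0,0,0],120]
    - [[0,0,0],[0,0,0],120]

```text
time: 42.25
tool_pos: [0.4787, 0.0229, 0.2467]
tool_rot: [3.14, -0.001, 1.277]
contact_force: [-0.5, 0.1, -1.0]
opening: 0.0489
```

```bash
python3 st.py; python3 - <<'E'
from h import *
import pickle
w=cam("wrist");cv2.imwrite("pics/w26.png",w["pixels"][:,:,::-1]);s=cam("scene");t=cam("top");crop(s,"s26",355,130,160,110,5);crop(t,"t26",170,165,120,100,5);crop(w,"w26c",250,40,190,150,4)
pickle.dump((w,s,t),open("fin.pkl","wb"))
E
```

```text
42.25 pos [0.4787 0.0229 0.2467] rot [ 3.1401e+00 -7.0000e-04  1.2768e+00] F [-0.5  0.1 -1. ] op 0.0489 cradle [-0.2241  0.0608]
```

View pics/w26c.png

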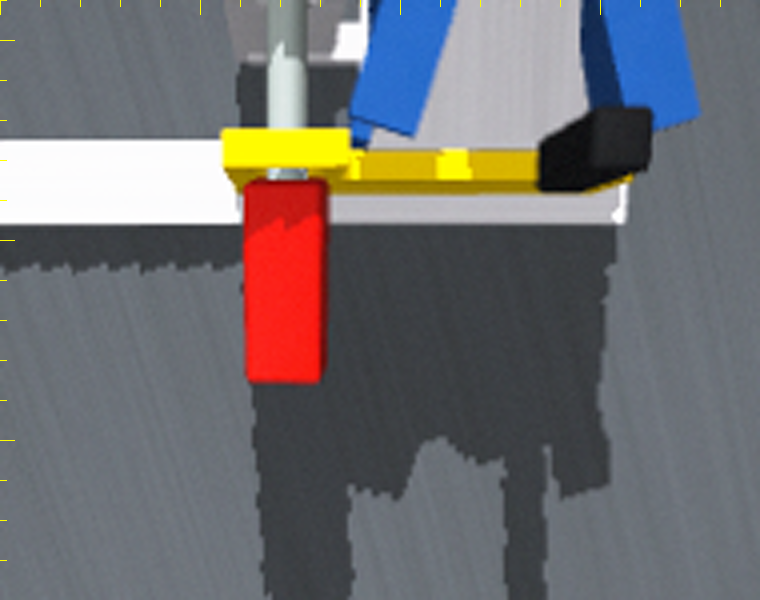

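View pics/s26.png

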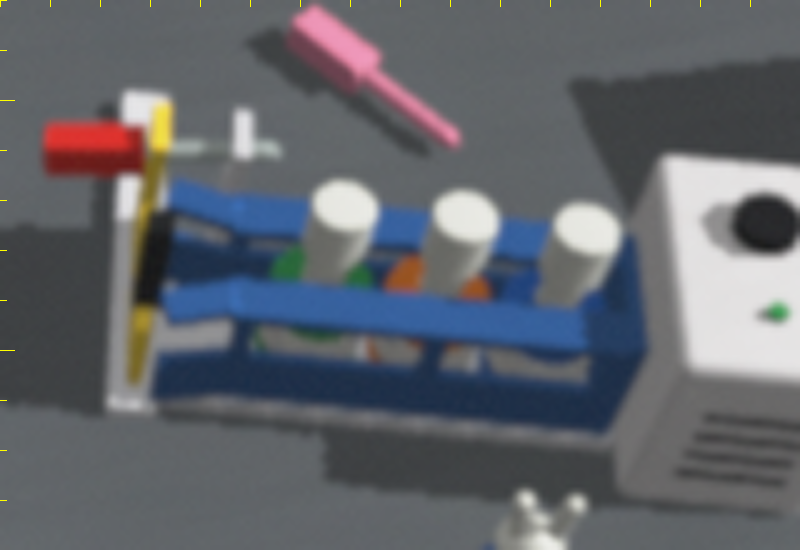

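View pics/t26.png

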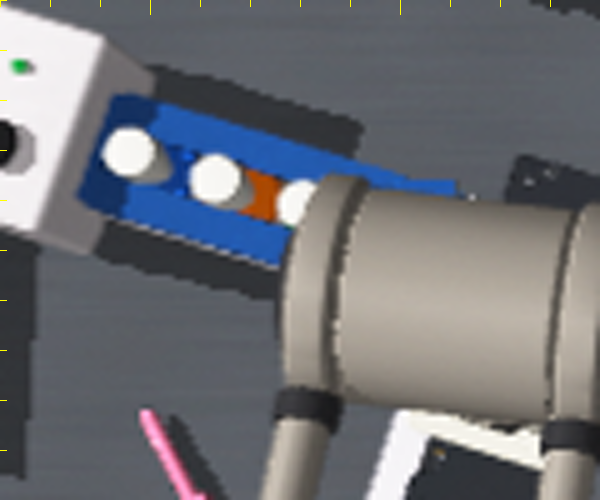

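```bash
python3 - <<'E'
from h import *
import pickle
w,s,t=pickle.load(open("fin.pkl","rb")); crop(w,"w27c",280,0,80,150,5)
E
```

```text
(no output)
```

View pics/w27c.png

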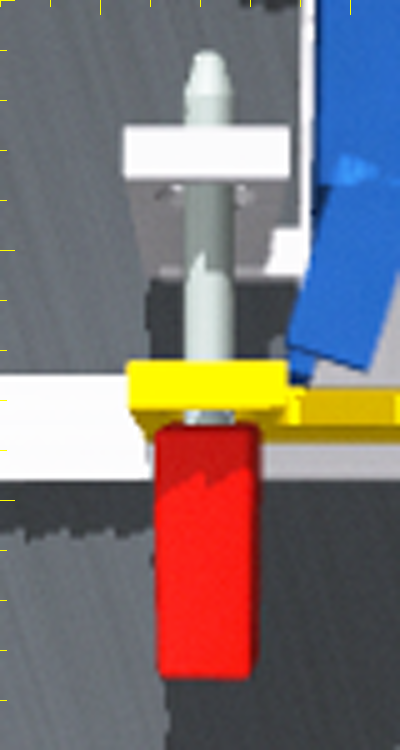

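```bash
python3 - <<'E'
from h import *
import pickle
w,s,t=pickle.load(open("fin.pkl","rb"))
p=[0.6012,0.2201,1.2796];c,sn=np.cos(p[2]),np.sin(p[2])
def cr(X): d=X[:2]-p[:2]; return np.round([c*d[0]+sn*d[1],-sn*d[0]+c*d[1],X[2]],4)
U=lambda px,u0,v0,k:((px[0]+.5)/k-.5+u0,(px[1]+.5)/k-.5+v0)
W=lambda a,b:U((a,b),280,0,5); S=lambda a,b:U((a,b),355,130,5); T=lambda a,b:U((a,b),170,165,5)
for n,o in dict(tip=[(w,W(208,53)),(s,S(280,151))],backtop=[(w,W(206,676)),(s,S(44,137))],
  blue=[(t,T(129,153)),(s,S(586,229))],orange=[(t,T(215,180)),(s,S(465,216))],knob=[(w,((620+.5)/4-.5+250,(139+.5)/4-.5+40))]*1).items():
    if len(o)>1: X,e=tri(o)
    else: X,e=onz(*o[0],.119),0
    print(n,cr(X),e)
print("green",cr(onz(s,S(345,204),.122)),"or",cr(onz(s,S(465,216),.122)),"bl",cr(onz(s,S(586,229),.122)))
E
```

```text
tip [-0.0559  0.0595  0.0903] [np.float64(0.4), np.float64(0.4)]
backtop [-0.1711  0.06    0.084 ] [np.float64(0.1), np.float64(0.1)]
blue [0.0797 0.0024 0.1199] [np.float64(0.6), np.float64(0.6)]
orange [0.0243 0.003  0.1203] [np.float64(0.7), np.float64(0.7)]
knob [-0.1158 -0.0146  0.119 ] 0
green [-0.0307  0.0021  0.122 ] or [0.0245 0.0017 0.122 ] bl [0.0797 0.0008 0.122 ]
```

The pin tip is at x=-56 mm, y=60, z=90, with a droop of about 0.14 rad. The gate is shut and all bottles are within limits, so I'll hand in.

```bash
python3 -c "
from h import *
print(robot.hand_in())"; python3 st.py
```

```text
the job is handed in; nothing more can be done
None
the job is handed in; nothing more can be done
```

All three paint bottles on the bench (blue, orange and green) are in the shaker, the gate is shut and the pin is home. I handed in at about 42 s; no verdict is reported. There was no red bottle. Of the three oranges I took the one nearest the base, at 0.65 m.

- **How it went:** I drew the pin and laid it on the bench, then opened the gate about 83 mm. The bottles went in at about x = +80, +24 and −31 mm along the lane. I then shut the gate to its stop and put the pin back until its shoulder met the gate lug (about 15 N of contact).
- **Knocked bottle:** The green bottle had been knocked about 4 cm aside before I reached it, so I measured it again before gripping.
- **Bottles, last check:** Each is within 3 mm of the lane's middle line. The two-view cap heights for blue and orange are 120 mm, against 122 expected. I placed green from one view only, and it looks upright in the pictures.
- **Gate, last check:** The knob sits at its shut position, y = −15 mm.
- **Pin, last check:** The tip is at x = −56, y = 60, z = 90 mm. It droops about 0.14 rad, within the 0.2 limit, so the shoulder shows a small gap to the lug at the top.
- **Clear of everything:** The robot ended clear of the scene, and I did not touch the pot, the figure, the tray or the look-alikes. No check failed.

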